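Sort leftover pipe fittings on the basement table

ROBOT

A 7-joint arm with a two-finger parallel gripper is mounted at the origin on the work surface. World frame = base frame: x ahead of the robot, y to its left, z up, the work surface at z = 0. Lengths are in m, angles in rad, forces in N, time in s.
With the tool pointing down it reaches from about 0.4 to 0.9 m from the base axis. Payload 5.6 kg.
Tool frame: the origin (TCP) lies midway between the tips of the shut fingers; the grasp point (between the pads) lies 19 mm behind it (ctrl.grasp_offset is the z of the grasp point in the tool frame, in m); z points along the fingers, y is the line along which they close (so a half turn about z gives the same grasp; the last joint's range is limited). The gripper opens to 92 mm and grips with 3 to 60 N. Pads are 20 mm wide; open, the fingers measure 128 mm over their backs; the gripper's body (75 mm by 189 mm) begins 69 mm behind the grasp point.
Start: joints at [1.165, 0.468, -0.012, 1.603, 0.006, 1.071, -0.056], TCP at [0.231, -0.608, 0.175] pointing down, gripper open.
Joint ranges: [-2.53, 2.53], [-0.31, 2.02], [-1.57, 1.55], [0.28, 2.44], [-1.29, 4.43], [0.15, 1.84], [-2.92, 2.92]. Speed limits (rad/s): [2.57, 2.57, 3.14, 3.14, 3.14, 3.14, 3.14].

INTERFACE

Orientations are given as a unit quaternion [x, y, z, w].
In Python, from plant import ctrl, vision gives the robot as it stands.
- The arm moves only by the tool move_arm, never from a script. Its argument "increments" is one flat list of numbers, 7 for each row, row after row: the gripper command: -1 is shut, 1 is fully open, values between are in proportion, then the shift along the tool's x, y, z in mm, then the turn, a rotation vector about the tool's x, y, z in rad. In form: [claw, dx, dy, dz, wx, wy, wz, claw, dx, dy, dz, wx, wy, wz, ...]. A call has 1 to 12 rows; each row is the pose to reach, as a shift and turn from the pose commanded when the call began, along the tool's axes at that moment; what a row does not reach only later rows make up. A row lasts 1/12 s, in which the tool goes at most 41.7 mm and 7.16 degrees, less where a joint would pass 70% of its speed; a pose out of reach is approached as far as the arm can. A call with a gripper value outside its range is refused whole. The fingers move at their own pace and stop on an object; "newtons" is the grip in N (left out, the last holds). Time passes only in rows, so rows that repeat a pose let the fingers close. It gives the time, the measured TCP pose, the force, the opening and the grip force at its end, in the units of the state.
- ctrl.get_obs(): the state, without advancing time (a new reading comes with each control period).
- vision.camera(name): name is "scene" or "side" or "wrist"; returns the picture (384x512x3 uint8, red, green, blue); there is no depth.
- vision.camera_model(name): a dict with "fovy" (degrees; the focal length in pixels is half the picture's height over the tangent of half this angle, whatever the lens; pixels are square), "cx", "cy" (the principal point, pixels), "T" (4x4, takes a point from camera to world coordinates); the wrist camera has in their place "T_tool_cam" (4x4, takes a point from camera to tool coordinates, whose origin is the TCP and whose axes are the flange's). Camera axes: x right, y up, looking along -z (the intrinsics and any distortion apply to the point x, -y, -z); pixel columns grow to the right and rows downward; lengths in m; the calibration is good to about 2 mm. The wrist camera is an equidistant fisheye: a pixel r from the principal point sees the ray r / f radians off the axis. A picture is of the moment at which its call begins: read the wrist's pose just before it. camera_model takes no time and is no camera call.
- ctrl.finish_job(): hands the job in; it is judged then, once.
The state is a dict: "t": time; "qpos": joint angles; "joint_vel": joint speeds; "effort": joint torques, N m; "tool_pos": TCP position; "tcp_rot": TCP orientation; "ft_force": force on the tool from outside, world axes, zero at the start; "ft_torque": the same for the moment, N m; "finger_gap": opening from 0.0 (shut) to 1.0 (fully open); "finger_force": force on a finger pad.
Only numpy, scipy, OpenCV 4.12 (cv2) and the standard library are available. Lean on these libraries where they do the work, as an engineer would, in place of code of your own. Each camera call takes 0.05 s, during which the arm holds its last target. There are 200 camera calls.

TASK

Sort the leftover copper fittings: lay both elbows in the square cardboard box and the tee in the long cardboard tray, all lying flat on the floor of their container, and stand both straight couplings upright in the round steel tin. Nothing may lie on top of anything else or hang on a rim. Leave the white tape roll and the black tape measure where they are.

Things in the scene. Friction and masses are not known exactly. Their poses are not given: they have to be found in the camera images.
- elbow1_center (a point): Copper 90-degree pipe elbow lying flat: two round legs of 24 mm diameter at right angles. This point is where the two legs' axes cross, half-way up (12 mm above its underside). One leg runs from this point along its own +x, the other along its own +y, each to an open end 45 mm from the point; behind the point it reaches 12 mm. Its z is up. 60 to 130 g. Either leg can be gripped across, best about 31 mm out from the point. The two elbows are alike.
- elbow2_center (a point): Copper 90-degree pipe elbow lying flat: two round legs of 24 mm diameter at right angles. This point is where the two legs' axes cross, half-way up (12 mm above its underside). One leg runs from this point along its own +x, the other along its own +y, each to an open end 45 mm from the point; behind the point it reaches 12 mm. Its z is up. 60 to 130 g. Either leg can be gripped across, best about 31 mm out from the point. The two elbows are alike.
- tee_center (a point): Copper pipe tee lying flat: a straight run of 24 mm diameter and 90 mm length with one 24 mm branch at right angles from its middle. This point is where the axes of run and branch cross, half-way up (12 mm above its underside). The run reaches 45 mm either way along its own x; the branch reaches 45 mm along its own +y; z is up. 90 to 185 g. Can be gripped across the branch or across either end of the run, best about 31 mm out from the point.
- coupling1_center (a point): Straight copper coupling: a plain tube-like cylinder, 30 mm diameter, 44 mm high, standing upright on one end. This point is its centre, 22 mm above its underside; z is its axis. 55 to 115 g. The two couplings are alike.
- coupling2_center (a point): Straight copper coupling: a plain tube-like cylinder, 30 mm diameter, 44 mm high, standing upright on one end. This point is its centre, 22 mm above its underside; z is its axis. 55 to 115 g. The two couplings are alike.
- square_box: Square low open cardboard box, fixed to the table: outside 156 x 156 mm, 28 mm high, walls and floor 3 mm thick (inside 150 x 150 mm). Origin: centre of its underside, on the table; x and y along its sides, z up. For the elbows.
- long_tray: Long narrow open cardboard tray, fixed to the table: outside 206 mm along its own x, 106 mm along its own y, 28 mm high, walls and floor 3 mm thick (inside 200 x 100 mm). Origin: centre of its underside, on the table; z up. For the tee.
- round_tin: Round low open steel tin, fixed to the table: 146 mm outside diameter, 28 mm high, wall and floor 3 mm thick (inside diameter 140 mm). Origin: centre of its underside, on the table; z up. For the couplings.
- tape_roll: Bystander, to be left in place: white roll of sealing tape lying flat, a ring of 60 mm outer diameter, 38 mm hole, 19 mm high. Origin: centre of its underside.
- tape_measure: Bystander, to be left in place: black pocket tape measure lying flat, 65 mm along its own x, 58 mm along its own y, 34 mm high. Origin: centre of its underside.

How it is judged:
By the outcome, as a careful person would: the job done as asked, in the order asked, and still so for the second after the job is handed in, with the robot touching nothing.
It also fails if it takes over 128 s, if anything falls off the work surface, if the arm or the gripper's body presses on something with over 40 N, if the wrist force passes 120 N, or if a joint passes its speed limit or range.

## Working session

There is one attempt and no reset: what is moved stays moved. The work goes in short steps, Python scripts to look and compute and a tool call to move; the robot and the scene stay as the last step left them, time stands still between calls to the robot, and variables do not carry over. Pictures are saved under pics/ and viewed, at most 14 in all, crops included, and the job is handed in when it is done.

Besides the shell and the picture viewer there is one more tool, called after "Call:" in YAML: its name, and indented under it one key for each argument. move_arm: Moves the arm, as the interface text tells. Its arguments: {"type":"object","properties":{"increments":{"type":"array","items":{"type":"number"}},"newtons":{"type":"number"}},"required":["increments"]}

```bash
ls; mkdir -p pics
python3 - <<'E'
from plant import ctrl, vision
import cv2, numpy as np
np.set_printoptions(precision=4,suppress=True)
o=ctrl.get_obs(); print({k:np.round(v,4) for k,v in o.items()}, ctrl.grasp_offset)
for n in ["scene","side","wrist"]:
    im=vision.camera(n); cv2.imwrite(f"pics/{n}0.png",im[:,:,::-1]); print(n,vision.camera_model(n))
E
```

```text
pics
{'t': np.float64(0.0), 'qpos': array([ 1.165 ,  0.4684, -0.0116,  1.6036,  0.006 ,  1.0714, -0.0563]), 'joint_vel': array([-0.0002,  0.0018,  0.0009,  0.0008,  0.0005,  0.    , -0.0017]), 'effort': array([ -0.0009, -52.0579,  -0.0125, -24.3754,  -0.0566,   0.0171,
         0.0002]), 'tool_pos': array([ 0.2304, -0.6071,  0.1739]), 'tcp_rot': array([ 0.9836,  0.1804, -0.0002, -0.0009]), 'ft_force': array([-0.2031,  0.5297, -0.1062]), 'ft_torque': array([-0.0174, -0.0787, -0.004 ]), 'finger_force': np.float64(0.0), 'finger_gap': np.float64(0.9996)} -0.0187
scene {'fovy': 46.498891544563186, 'cx': 259.1309994546309, 'cy': 191.3836142769223, 'T': array([[-0.7359, -0.3827,  0.5585,  1.1122],
       [ 0.6767, -0.4408,  0.5897,  0.6375],
       [ 0.0205,  0.812 ,  0.5833,  0.6633],
       [ 0.    ,  0.    ,  0.    ,  1.    ]])}
side {'fovy': 46.571475623826295, 'cx': 258.76582841858004, 'cy': 191.71016730523905, 'T': array([[-0.9033,  0.2501, -0.3485,  0.0394],
       [-0.4283, -0.4816,  0.7646,  1.0138],
       [ 0.0234,  0.8399,  0.5422,  0.7691],
       [ 0.    ,  0.    ,  0.    ,  1.    ]])}
wrist {'fovy': 65.70646984690485, 'cx': 254.25871585013192, 'cy': 193.51155273571854, 'T_tool_cam': array([[-0.0009,  0.9641,  0.2655,  0.0739],
       [ 1.    ,  0.0008,  0.0008,  0.0013],
       [ 0.0005,  0.2655, -0.9641, -0.2108],
       [ 0.    ,  0.    ,  0.    ,  1.    ]])}
```

Run:
```python
import cv2, numpy as np
a=cv2.imread('pics/scene0.png');b=cv2.imread('pics/side0.png')
cv2.imwrite('pics/s0big.png',cv2.resize(a,(800,600),interpolation=cv2.INTER_CUBIC))
cv2.imwrite('pics/d0big.png',cv2.resize(b,(800,600),interpolation=cv2.INTER_CUBIC))
```

```text
(no output)
```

View pics/s0big.png

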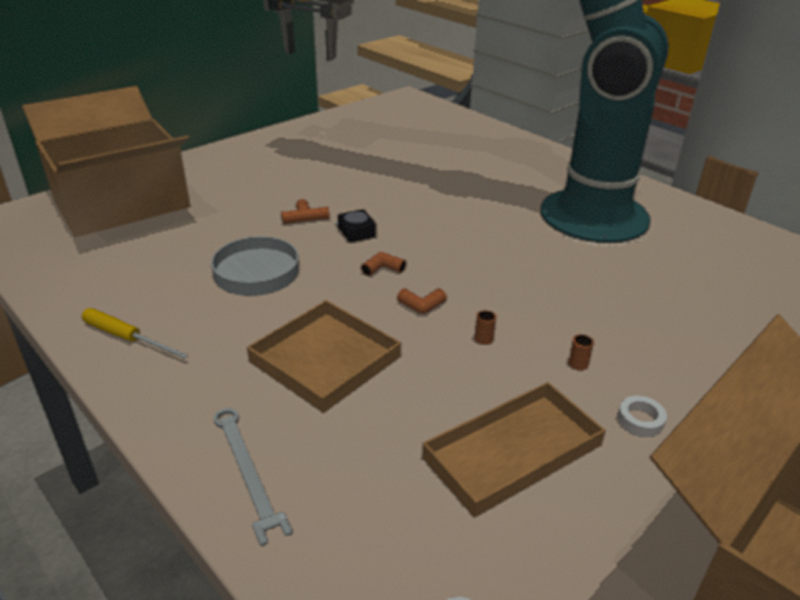

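View pics/d0big.png

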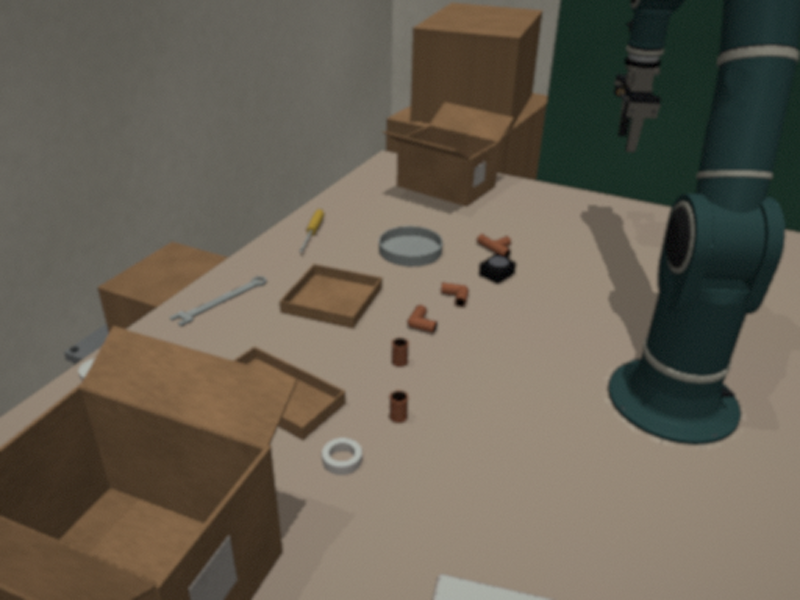

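The scene picture (800x600) shows the tee at (305,213), the tape measure at (357,225), the elbows at (383,263) and (422,300), and the couplings at (485,327) and (581,352). The tin is at (256,265), the box at (325,355), the tray at (513,447) and the tape roll at (642,415). The side view agrees. Next I convert these to world points.

```bash
cat > h.py <<'E'
import cv2, numpy as np
from scipy.spatial.transform import Rotation as R
np.set_printoptions(precision=4,suppress=True)
def rays(px,m,T,fish=False):
    """pixels (N,2) -> origin, world dirs"""
    px=np.atleast_2d(px).astype(float); f=192/np.tan(np.radians(m['fovy']/2))
    u=(px-[m['cx'],m['cy']])/f
    if fish:
        r=np.linalg.norm(u,axis=1,keepdims=True)+1e-12
        d=np.c_[u/r*np.sin(r),np.cos(r)]
    else: d=np.c_[u,np.ones(len(u))]
    d=d*[1,-1,-1]
    return T[:3,3], d@T[:3,:3].T
def toplane(px,m,T,z,fish=False):
    o,d=rays(px,m,T,fish); return (o+d*((z-o[2])/d[:,2])[:,None])[:,:2]
def project(P,m,T,fish=False):
    c=(np.atleast_2d(P)-T[:3,3])@T[:3,:3]; c=c*[1,-1,-1]
    f=192/np.tan(np.radians(m['fovy']/2)); xy=c[:,:2]; r=np.linalg.norm(xy,axis=1,keepdims=True)
    u=xy/(r+1e-12)*np.arctan2(r,c[:,2:]) if fish else xy/c[:,2:]
    return u*f+[m['cx'],m['cy']]
def wristT(o,m):
    T=np.eye(4);T[:3,:3]=R.from_quat(o['tcp_rot']).as_matrix();T[:3,3]=o['tool_pos'];return T@m['T_tool_cam']
def rectify(im,m,T,z,x0,x1,y0,y1,s=0.0005,fish=False):
    """top view of plane z: col = (y1-y)/s, row=(x1-x)/s"""
    xs=np.arange(x1,x0,-s);ys=np.arange(y1,y0,-s); Y,X=np.meshgrid(ys,xs)
    p=project(np.c_[X.ravel(),Y.ravel(),np.full(X.size,z)],m,T,fish).reshape(X.shape+(2,)).astype(np.float32)
    return cv2.remap(im,p[...,0],p[...,1],cv2.INTER_LINEAR)
def copper(im):
    h=cv2.cvtColor(im,cv2.COLOR_RGB2HSV)
    return ((h[...,0]<12)&(h[...,1]>130)&(h[...,2]>40)).astype(np.uint8)*255
E
python3 - <<'E'
from h import *
from plant import vision
for n in ['scene','side']:
    im=cv2.imread(f'pics/{n}0.png')[:,:,::-1].copy(); m=vision.camera_model(n)
    k=copper(im); c,l,s,ce=cv2.connectedComponentsWithStats(k)
    print(n)
    for i in range(1,c):
        if s[i,4]>40: print(s[i], ce[i], toplane(ce[i],m,m['T'],.012)[0], toplane(ce[i],m,m['T'],.022)[0])
    P={'scene':[(383,263),(422,300),(305,213),(485,327),(581,352),(256,258),(642,415),(357,225),(325,305),(400,350),(323,404),(249,352),(548,386),(603,434),(476,508),(424,450)],
       'side':[(457,293),(423,321),(493,244),(400,352),(399,406),(411,240),(342,455),(497,268),(315,267),(381,281),(354,323),(283,300)]}[n]
    for p in P: print(p,toplane(np.array(p)*.64,m,m['T'],.012)[0],toplane(np.array(p)*.64,m,m['T'],.028)[0])
v=lambda n:rectify(cv2.imread(f'pics/{n}0.png'),vision.camera_model(n),vision.camera_model(n)['T'],.012,.3,.8,-.45,.45,.00125)
cv2.imwrite('pics/top.png',np.vstack([cv2.resize(v(n)[:, :],None,fx=1,fy=.75) for n in ['scene','side']]))
E
```

```text
scene
[423  51  22   9  67] [433.3433  55.0299] [-0.8008 -0.2778] [-0.7714 -0.2638]
[420  58  13  10  88] [425.7045  62.3068] [-0.6888 -0.2498] [-0.6611 -0.2362]
[435  62   8   9  50] [438.68  65.98] [-0.6914 -0.1906] [-0.6637 -0.1779]
[418  69  22  12 145] [428.5724  74.5172] [-0.5692 -0.1665] [-0.5433 -0.1542]
[181 128  29  15 209] [194.7847 136.0048] [ 0.4417 -0.3573] [ 0.452 -0.342]
[233 162  26  13 172] [245.1744 167.564 ] [ 0.4425 -0.1266] [ 0.4528 -0.1149]
[255 185  30  15 241] [269.4191 191.4481] [ 0.4693 -0.0039] [0.4792 0.006 ]
[304 201  13  19 137] [309.9708 211.0438] [0.4517 0.1165] [0.4618 0.1245]
[364 216  15  20 138] [370.8913 227.2101] [0.3914 0.2475] [0.4025 0.2535]
(383, 263) [ 0.4451 -0.1239] [ 0.4615 -0.1052]
(422, 300) [ 0.4697 -0.0011] [0.4855 0.0146]
(305, 213) [ 0.4419 -0.3549] [ 0.4583 -0.3305]
(485, 327) [0.4458 0.1126] [0.4622 0.1255]
(581, 352) [0.3841 0.2449] [0.402  0.2546]
(256, 258) [ 0.6006 -0.2791] [ 0.6132 -0.2566]
(642, 415) [0.43   0.3749] [0.4468 0.3814]
(357, 225) [ 0.3956 -0.2544] [ 0.4132 -0.2325]
(325, 305) [ 0.5945 -0.0916] [ 0.6072 -0.0737]
[... 532 characters left out ...]
18 0.0103]
[252 220   8  14  99] [255.5556 226.4444] [0.4573 0.1119] [0.4518 0.1238]
[251 253   9  17 122] [254.8934 261.4508] [0.3958 0.2434] [0.3911 0.2535]
(457, 293) [ 0.4411 -0.1256] [ 0.4326 -0.1015]
(423, 321) [ 0.4618 -0.0019] [0.4528 0.0196]
(493, 244) [ 0.4457 -0.3607] [ 0.4371 -0.3316]
(400, 352) [0.4585 0.1065] [0.4497 0.1257]
(399, 406) [0.3974 0.2374] [0.3899 0.2538]
(411, 240) [ 0.6209 -0.2901] [ 0.6086 -0.2625]
(342, 455) [0.4258 0.3733] [0.4177 0.3869]
(497, 268) [ 0.4015 -0.2604] [ 0.3939 -0.2335]
(315, 267) [ 0.7515 -0.0818] [ 0.7364 -0.0586]
(381, 281) [ 0.5997 -0.0958] [ 0.5879 -0.0724]
(354, 323) [0.5756 0.0644] [0.5643 0.0845]
(283, 300) [0.7393 0.0588] [0.7245 0.079 ]
```

View pics/top.png

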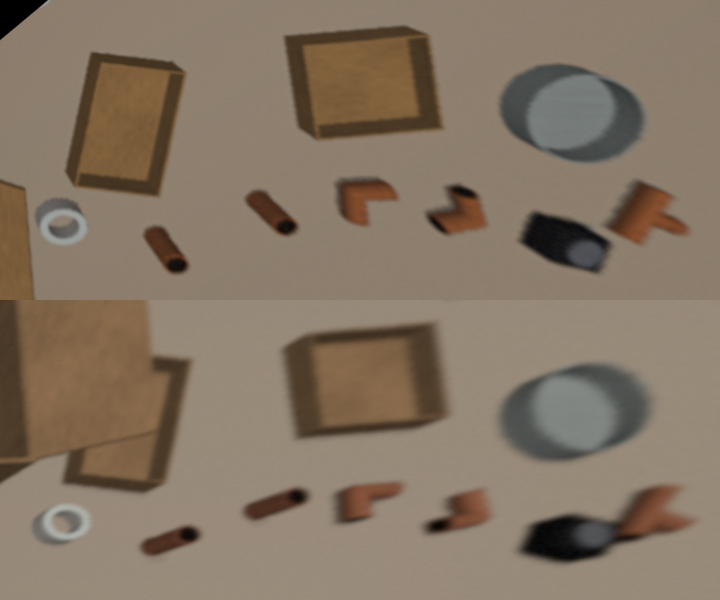

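The rectified views confirm which object is which. The elbow inner corners are clear, and the tape measure sits next to the tee. I'll move the wrist over the middle for an overview from above.

Call:
move_arm:
  increments: [1, 529, -577, -146, 0, 0, -1.2, 1, 529, -577, -146, 0, 0, -1.2, 1, 529, -577, -146, 0, 0, -1.2, 1, 529, -577, -146, 0, 0, -1.2, 1, 529, -577, -146, 0, 0, -1.2, 1, 529, -577, -146, 0, 0, -1.2, 1, 529, -577, -146, 0, 0, -1.2, 1, 529, -577, -146, 0, 0, -1.2, 1, 529, -577, -146, 0, 0, -1.2, 1, 529, -577, -146, 0, 0, -1.2, 1, 529, -577, -146, 0, 0, -1.2, 1, 529, -577, -146, 0, 0, -1.2]

```text
t: 1.15
tool_pos: [0.4127, -0.1492, 0.2669]
tcp_rot: [0.71, 0.704, -0.0, 0.0]
ft_force: [0.7, -0.1, 0.4]
finger_gap: 0.999
finger_force: 0.0
```

```bash
cat >> h.py <<'E'
def inc(o,xyz,yaw,up=None):
    """increments (mm, rad) from pose o to TCP xyz with tool x at yaw (deg), tool down"""
    Rt=R.from_quat(o['tcp_rot']); y=np.radians(yaw)
    tgt=R.from_matrix(np.array([[np.cos(y),np.sin(y),0],[np.sin(y),-np.cos(y),0],[0,0,-1]]))
    return np.round(1000*Rt.inv().apply(np.array(xyz)-o['tool_pos']),1), np.round((Rt.inv()*tgt).as_rotvec(),3)
def yaw(o):
    v=R.from_quat(o['tcp_rot']).apply([1,0,0]); return np.degrees(np.arctan2(v[1],v[0]))
E
python3 - <<'E'
from h import *
from plant import ctrl
o=ctrl.get_obs(); print(o['t'],o['tool_pos'],yaw(o),o['qpos'],inc(o,[.52,.12,.32],90))
E
```

```text
1.15 [ 0.4127 -0.1492  0.2669] 89.5273920795425 [ 0.7775  0.0411 -0.5145  1.9478  0.0228  1.1578  0.2459] (array([270.1, 105.1, -53.3]), array([ 0.   ,  0.001, -0.008]))
```

Call:
move_arm:
  increments: [1, 270, 105, -53, 0, 0, 0, 1, 270, 105, -53, 0, 0, 0, 1, 270, 105, -53, 0, 0, 0, 1, 270, 105, -53, 0, 0, 0, 1, 270, 105, -53, 0, 0, 0, 1, 270, 105, -53, 0, 0, 0, 1, 270, 105, -53, 0, 0, 0, 1, 270, 105, -53, 0, 0, 0, 1, 270, 105, -53, 0, 0, 0, 1, 270, 105, -53, 0, 0, 0]

```text
t: 1.98
tool_pos: [0.5194, 0.1175, 0.3188]
tcp_rot: [0.71, 0.704, -0.001, -0.0]
ft_force: [-0.4, -0.3, -0.3]
finger_gap: 1.001
finger_force: 0.0
```

```bash
cat >> h.py <<'E'
def snap(name):
    from plant import ctrl,vision
    o=ctrl.get_obs(); im=vision.camera('wrist'); m=vision.camera_model('wrist')
    cv2.imwrite(f'pics/{name}.png',im[:,:,::-1]); return o,im,m,wristT(o,m)
E
python3 - <<'E'
from h import *
o,im,m,T=snap('w1'); np.save('w1T.npy',T); print(o['tool_pos'],yaw(o),o['joint_vel'])
cv2.imwrite('pics/w1top.png',rectify(im,m,T,.012,.32,.8,-.45,.45,.00125,True)[:,:,::-1])
k=copper(im); c,l,s,ce=cv2.connectedComponentsWithStats(k)
for i in range(1,c):
    if s[i,4]>80: print(s[i], ce[i], toplane(ce[i],m,T,.012,True)[0])
E
```

```text
[0.5194 0.1175 0.3188] 89.55896898540654 [ 0.0293 -0.0131  0.0208  0.0124  0.0002  0.0005 -0.0022]
[230 219  11  21 143] [234.7622 230.0699] [ 0.4803 -0.0225]
[205 267  31  23 354] [218.3701 279.661 ] [ 0.443  -0.1327]
[207 346  24   9 105] [215.6857 350.7524] [ 0.4218 -0.3413]
```

View pics/w1top.png

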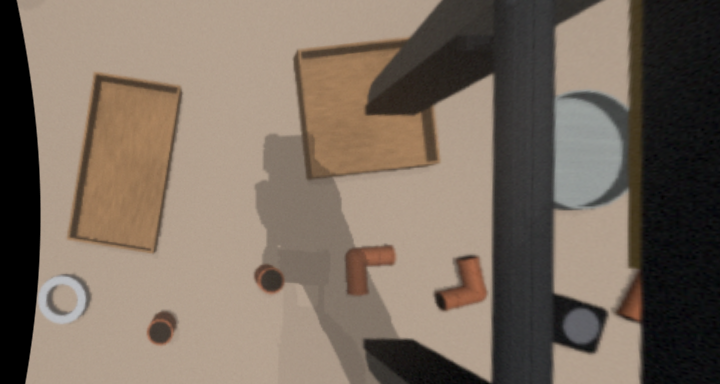

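View pics/w1.png

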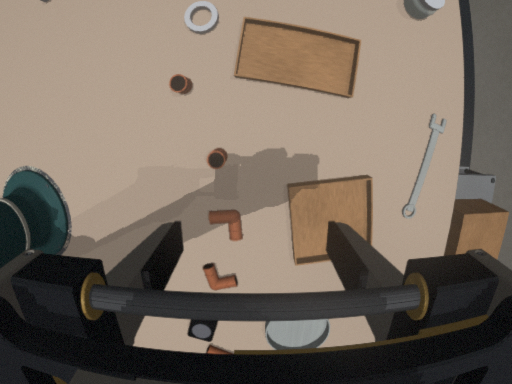

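The overhead wrist view is clear. In the rectified view elbow1's corner is near (357,256) with legs toward −y and −x. Elbow2's corner is near (478,294) with legs toward +x and +y. The box corners are at about (294,51), (438,160) and (308,180), and the tray corners at (96,73), (182,88), (155,252) and (69,240). Now I fit these.

```bash
cat >> h.py <<'E'
def mask(top):
    h=cv2.cvtColor(top,cv2.COLOR_RGB2HSV)
    k=(((h[...,0]<14)&(h[...,1]>110))|(h[...,2]<45)).astype(np.uint8)*255
    return cv2.morphologyEx(cv2.morphologyEx(k,cv2.MORPH_OPEN,np.ones((5,5))),cv2.MORPH_CLOSE,np.ones((5,5)))
def blob(im,m,T,z,xy,fish=True,half=.07,s=.0005,maskf=mask):
    """mask on plane z round xy; returns world contour (N,2), area mm2, centroid, axis angle"""
    x,y=xy; k=maskf(rectify(im,m,T,z,x-half,x+half,y-half,y+half,s,fish))
    cs=cv2.findContours(k,cv2.RETR_EXTERNAL,cv2.CHAIN_APPROX_NONE)[0]
    W=lambda c:np.c_[x+half-c[:,1]*s,y+half-c[:,0]*s]
    g=[]
    for c in cs:
        M=cv2.moments(c)
        if M['m00']*s*s*1e6<150: continue
        ce=W(np.array([[M['m10']/M['m00'],M['m01']/M['m00']]]))[0]
        g.append((np.linalg.norm(ce-xy),c,M,ce))
    _,c,M,ce=min(g,key=lambda q:q[0])
    # image col=-y,row=-x : major-axis angle from world x
    th=.5*np.arctan2(2*M['mu11'],M['mu02']-M['mu20'])
    return c,W,M['m00']*s*s*1e6,ce,th
def elbow(im,m,T,xy,fish=True):
    c,W,A,ce,th=blob(im,m,T,.012,xy,fish)
    h=cv2.convexHull(c,returnPoints=False); d=cv2.convexityDefects(c,h)[:,0]; d=d[d[:,3].argmax()]
    q=W(c[[d[0],d[1],d[2]],0]); b=np.array([-np.sin(th),np.cos(th)])   # minor axis
    if b@((q[0]+q[1])/2-q[2])<0: b=-b
    ang=np.degrees(np.arctan2(b[1],b[0]))-45
    return ce-.0148*b, q[2]-.017*b, ang%360, A, np.linalg.norm(q[0]-q[1])
E
python3 - <<'E'
from h import *
from plant import vision
im=cv2.imread('pics/w1.png')[:,:,::-1].copy(); m=vision.camera_model('wrist'); T=np.load('w1T.npy')
print('e1',*elbow(im,m,T,(.465,-.006))); print('e2',*elbow(im,m,T,(.445,-.135)))
ms=vision.camera_model('scene'); ims=cv2.imread('pics/scene0.png')[:,:,::-1].copy()
print('scene e1',*elbow(ims,ms,ms['T'],(.465,-.006),False)); print('scene e2',*elbow(ims,ms,ms['T'],(.445,-.135),False))
f=lambda p:np.array([toplane(project(np.array([.8-.00125*r,.45-.00125*c,.012]),m,T,True),m,T,.028,True)[0] for c,r in p])
t=f([(96,73),(182,88),(155,252),(69,240)]); b=f([(294,51),(308,180),(438,160)])
print('tray',t,t.mean(0),np.linalg.norm(np.diff(t,axis=0),axis=1),np.degrees(np.arctan2(*(t[0]-t[3])[::-1])))
print('box',b,(b[0]+b[2])/2,np.linalg.norm(np.diff(b,axis=0),axis=1),np.degrees(np.arctan2(*(b[0]-b[1])[::-1])),np.degrees(np.arctan2(*(b[1]-b[2])[::-1])))
E
```

```text
e1 [0.4787 0.0042] [0.4803 0.0062] 180.8567113071995 1898.125 0.04954291069366031
e2 [ 0.4339 -0.1432] [ 0.4348 -0.143 ] 10.238924971798575 2067.25 0.05067790445549227
scene e1 [0.4786 0.0082] [0.4752 0.0072] 186.163674590676 3052.625 0.05634935669552935
scene e2 [ 0.4386 -0.1393] [ 0.4443 -0.1346] 21.900402839526066 3056.25 0.0505099000196991
tray [[0.7029 0.3257]
 [0.6848 0.2215]
 [0.4861 0.2542]
 [0.5006 0.3584]] [0.5936 0.29  ] [0.1057 0.2013 0.1052] -9.18391925082969
box [[ 0.7296  0.0858]
 [ 0.5733  0.0689]
 [ 0.5975 -0.0886]] [ 0.6636 -0.0014] [0.1572 0.1593] 6.193904967194399 98.74616226276181
```

Sizes check out: the box sides come to 157 and 159 mm, the tray to 105 × 201 mm. Next I hover over elbow1's −y leg.

Run:
```python
from h import *
from plant import ctrl
o=ctrl.get_obs(); print(inc(o,[.4795,-.026,.11],91))
```

```text
(array([-142.6,  -38.3,  209. ]), array([-0.001,  0.001, -0.027]))
```

Call:
move_arm:
  increments: [0.3, -143, -38, 209, 0, 0, -0.027, 0.3, -143, -38, 209, 0, 0, -0.027, 0.3, -143, -38, 209, 0, 0, -0.027, 0.3, -143, -38, 209, 0, 0, -0.027, 0.3, -143, -38, 209, 0, 0, -0.027, 0.3, -143, -38, 209, 0, 0, -0.027, 0.3, -143, -38, 209, 0, 0, -0.027, 0.3, -143, -38, 209, 0, 0, -0.027, 0.3, -143, -38, 209, 0, 0, -0.027]
  newtons: 20

```text
t: 2.78
tool_pos: [0.4811, -0.0251, 0.1112]
tcp_rot: [0.701, 0.713, 0.0, 0.0]
ft_force: [0.2, -0.0, -0.6]
finger_gap: 0.651
finger_force: 0.0
```

Run:
```python
from h import *
o,im,m,T=snap('w2'); print(o['tool_pos'],yaw(o),o['finger_gap'])
c,p,a,A,L=elbow(im,m,T,(.467,-.006)); print(c,p,a,A,L)
c2,p2,a2,A2,L2=elbow(im,m,T,(.445,-.135)); print(c2,p2,a2,A2,L2)
u=np.radians(a+90); g=(c+p)/2+.031*np.array([np.cos(u),np.sin(u)]); print(g,inc(o,[*g,.004],a-90))
```

```text
[ 0.4811 -0.0251  0.1112] 90.97345800232375 0.6514917009011124
[0.479 0.005] [0.4795 0.007 ] 182.2509999321423 1965.9999999999998 0.048541219597369026
[ 0.4152 -0.1218] [ 0.4079 -0.1176] 257.4195155491783 4643.625 0.03292795165205386
[ 0.4805 -0.025 ] (array([  0.2,  -0.7, 107.2]), array([ 0.001, -0.   , -0.022]))
```

View pics/w2.png

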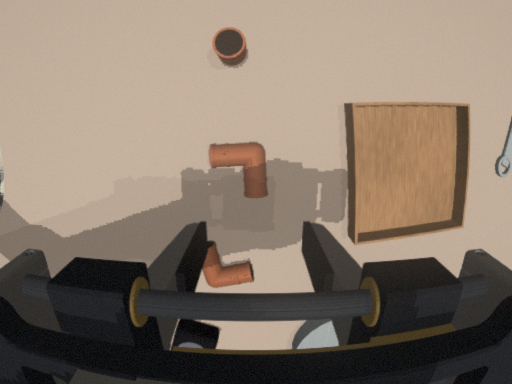

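The wrist view shows elbow1's leg at (255,175), centred between the fingertips (columns ~205 and ~303), and the path is free. I'll descend and grip.

Call:
move_arm:
  increments: [0.3, 0, 0, 40, 0, 0, -0.02, 0.3, 0, 0, 80, 0, 0, -0.02, 0.3, 0, 0, 107, 0, 0, -0.02, 0.3, 0, 0, 107, 0, 0, -0.02, -0.3, 0, 0, 107, 0, 0, -0.02, -1, 0, 0, 107, 0, 0, -0.02, -1, 0, 0, 107, 0, 0, -0.02, -1, 0, 0, 107, 0, 0, -0.02, -1, 0, 0, 107, 0, 0, -0.02]
  newtons: 20

```text
t: 3.58
tool_pos: [0.4819, -0.0249, 0.0049]
tcp_rot: [0.693, 0.721, 0.001, 0.001]
ft_force: [-0.4, -2.1, -0.0]
finger_gap: 0.308
finger_force: 0.0
```

```bash
cat > pl.py <<'E'
# usage: pl.py x y z yaw  -> increments from present pose
import sys; from h import *; from plant import ctrl
o=ctrl.get_obs(); a=list(map(float,sys.argv[1:]))
print('t',o['t'],o['tool_pos'],yaw(o),'gap',o['finger_gap']*92,'F',o['finger_force'],inc(o,a[:3],a[3]))
E
cat > boxpt.py <<'E'
# grasp targets in box: elbow B centre (30,45) turned 180, y-leg gripped -> grasp (30,14); A: (-30,-14)
import numpy as np
c=np.array([.6625,-.001]); a=np.radians(7.5); Rm=np.array([[np.cos(a),-np.sin(a)],[np.sin(a),np.cos(a)]])
print('B',c+Rm@[.030,.014],'A',c+Rm@[-.030,-.014],'yaw',97.5)
E
python3 boxpt.py; python3 pl.py .690 .0168 .1 97.5
```

```text
B [0.69041598 0.01679601] A [ 0.63458402 -0.01879601] yaw 97.5
t 3.5833 [ 0.4819 -0.0249  0.0049] 92.21622023212284 gap 28.322771297006305 F 0.0 (array([ 33.5, 209.8, -94.5]), array([ 0.003,  0.001, -0.092]))
```

Call:
move_arm:
  increments: [-1, 0, 0, 0, 0, 0, 0, -1, 0, 0, 0, 0, 0, 0, -1, 0, 0, 0, 0, 0, 0, -1, 0, 0, 0, 0, 0, 0, -1, 0, 0, -40, 0, 0, 0, -1, 0, 0, -80, 0, 0, 0, -1, 0, 0, -80, 0, 0, 0]
  newtons: 25

```text
t: 4.17
tool_pos: [0.4851, -0.024, 0.089]
tcp_rot: [0.693, 0.721, 0.003, 0.004]
ft_force: [1.2, 1.0, -0.1]
finger_gap: 0.003
finger_force: 0.0
```

```bash
python3 pl.py .690 .017 .085 97.5
python3 - <<'E'
from h import *
o,im,m,T=snap('w3')
E
```

```text
t 4.1667 [ 0.4851 -0.024   0.089 ] 92.26554467677842 gap 0.313282023800313 F 0.0 (array([ 32.9, 206.3,   5.9]), array([ 0.009,  0.001, -0.091]))
```

View pics/w3.png

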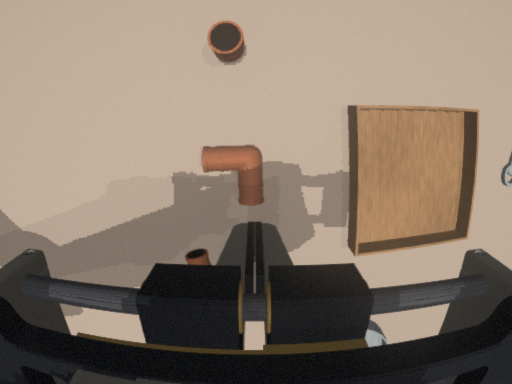

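The fingers closed empty: the elbow at (250,175) still lies on the table, so I'll check where it is relative to the TCP.

Run:
```python
from h import *
from plant import ctrl,vision
o=ctrl.get_obs(); im=cv2.imread('pics/w3.png')[:,:,::-1].copy(); m=vision.camera_model('wrist'); T=wristT(o,m)
print(o['tool_pos'],yaw(o),o['tcp_rot']); print(*elbow(im,m,T,(.467,-.0)))
print('tips pred',project(o['tool_pos'],m,T,True))
tip=np.array([[255,222]]); print(R.from_quat(o['tcp_rot']).as_matrix())
im=vision.camera('scene'); cv2.imwrite('pics/scene1.png',cv2.resize(im[130:260,180:420,::-1],None,fx=3,fy=3,interpolation=cv2.INTER_CUBIC))
ms=vision.camera_model('scene'); 
print('scene',elbow(im,ms,ms['T'],(.467,-.0),False))
```

```text
[ 0.4836 -0.0247  0.0866] 92.21636588933946 [0.6933 0.7206 0.002  0.0028]
[0.4774 0.0046] [0.4786 0.0064] 181.964972735718 1966.125 0.049246827308974964
tips pred [[254.7435 213.1143]]
[[-0.0387  0.9992  0.0068]
 [ 0.9993  0.0387 -0.001 ]
 [-0.0013  0.0068 -1.    ]]
scene (array([0.4776, 0.0084]), array([0.4736, 0.0062]), np.float64(188.73495538526515), 3142.3749999999995, np.float64(0.05646459067415612))
```

View pics/scene1.png

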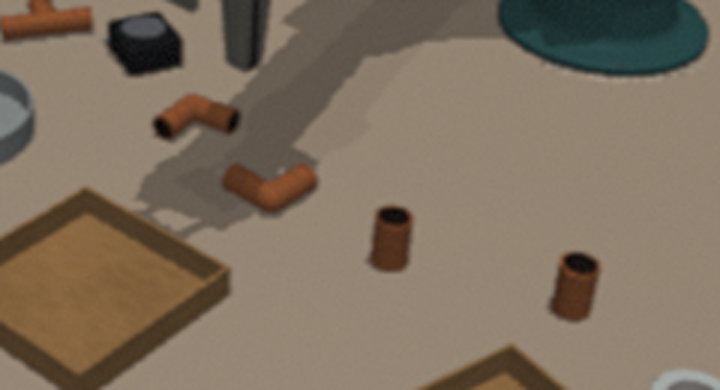

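Run:
```python
from h import *
from plant import ctrl,vision
o=ctrl.get_obs(); print(o['tool_pos'],o['t'])
for n in ['scene','side']:
    ms=vision.camera_model(n); im=vision.camera(n)
    p=project(o['tool_pos'],ms,ms['T'])[0]; print(n,p, project([.478,.0055,.012],ms,ms['T']))
    u,v=p.astype(int); c=cv2.resize(im[v-40:v+60,u-50:u+50,::-1],None,fx=4,fy=4,interpolation=cv2.INTER_CUBIC)
    cv2.circle(c,(200,160),4,(0,255,0),1); cv2.imwrite(f'pics/c_{n}.png',c)
a=np.hstack([cv2.imread('pics/c_scene.png'),cv2.imread('pics/c_side.png')]); cv2.imwrite('pics/cc.png',a)
```

```text
[ 0.4818 -0.025   0.0848] 4.2667
scene [260.664  165.1274] [[269.4959 194.4613]]
side [268.6454 179.4595] [[264.7546 205.2726]]
```

View pics/cc.png

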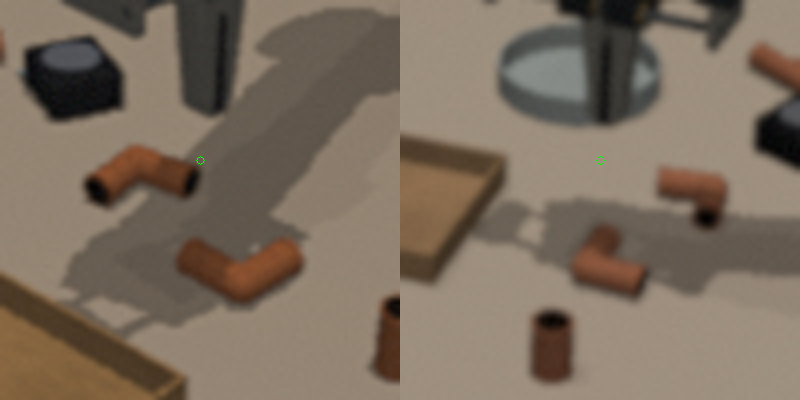

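The pictures show the closed fingertips at (205,112) and (603,122), well above the reported TCP, marked by the circle at (200,160) and (600,160). I'll triangulate the real tip.

Run:
```python
from h import *
from plant import ctrl,vision
px={'scene':(260.66-50+51.2-.0,165.13-40+28),'side':(268.65-50+50.8,179.46-40+30.5)}
A=[];b=[]
for n,p in px.items():
    m=vision.camera_model(n); o,d=rays(p,m,m['T']); d=d[0]/np.linalg.norm(d[0]); P=np.eye(3)-np.outer(d,d); A.append(P);b.append(P@o)
x=np.linalg.lstsq(np.vstack(A),np.hstack(b),rcond=None)[0]
o=ctrl.get_obs(); print('tip',x,'tcp',o['tool_pos'],'diff mm',1e3*(x-o['tool_pos']), [np.linalg.norm(a@x-c)*1e3 for a,c in zip(A,b)])
m=vision.camera_model('wrist'); T=wristT(o,m); print('tip in wrist',project(x,m,T,True),'seen 255,222')
```

```text
tip [ 0.48   -0.0239  0.1183] tcp [ 0.4799 -0.025   0.0828] diff mm [ 0.1924  1.1343 35.4678] [np.float64(0.010579099571098484), np.float64(0.010579099571013837)]
tip in wrist [[255.0376 229.6663]] seen 255,222
```

The real tips sit about 35 mm behind the reported TCP along the tool, with xy agreeing. That explains the empty grasp, since the fingers closed above the elbow. Opening, then going down in cautious steps with the force in view.

```bash
python3 pl.py .479 -.0255 -.018 92
```

```text
t 4.3667 [ 0.4799 -0.025   0.0828] 92.21349637886524 gap 0.6313357131818297 F 0.0 (array([ -0.4,  -0.7, 100.8]), array([-0.001,  0.   ,  0.004]))
```

Call:
move_arm:
  increments: [0.3, 0, -1, 0, 0, 0, 0, 0.3, 0, -1, 0, 0, 0, 0, 0.3, 0, -1, 0, 0, 0, 0, 0.3, 0, -1, 0, 0, 0, 0, 0.3, 0, -1, 0, 0, 0, 0, 0.3, 0, -1, 0, 0, 0, 0, 0.3, 0, -1, 0, 0, 0, 0, 0.3, 0, -1, 0, 0, 0, 0, 0.3, 0, -1, 30, 0, 0, 0, 0.3, 0, -1, 60, 0, 0, 0, 0.3, 0, -1, 85, 0, 0, 0, 0.3, 0, -1, 100, 0, 0, 0]

```text
t: 5.37
tool_pos: [0.4782, -0.0249, -0.0188]
tcp_rot: [0.693, 0.721, -0.001, -0.001]
ft_force: [-0.2, 0.3, 0.4]
finger_gap: 0.652
finger_force: 0.0
```

Call:
move_arm:
  increments: [0.3, 0, 0, 4, 0, 0, 0, 0.3, 0, 0, 8, 0, 0, 0, 0.3, 0, 0, 8, 0, 0, 0]

```text
t: 5.62
tool_pos: [0.4799, -0.0245, -0.0245]
tcp_rot: [0.693, 0.721, 0.0, -0.0]
ft_force: [0.1, 0.1, -0.4]
finger_gap: 0.647
finger_force: 0.0
```

```bash
python3 pl.py .479 -.0255 -.028 92
python3 - <<'E'
from h import *
from plant import vision,ctrl
o=ctrl.get_obs()
for n in ['scene','side']:
    ms=vision.camera_model(n); im=vision.camera(n)
    p=project(o['tool_pos']+[0,0,.035],ms,ms['T'])[0]; u,v=p.astype(int); c=cv2.resize(im[v-50:v+50,u-50:u+50,::-1],None,fx=4,fy=4,interpolation=cv2.INTER_CUBIC)
    cv2.imwrite(f'pics/c_{n}.png',c)
cv2.imwrite('pics/cc2.png',np.hstack([cv2.imread('pics/c_scene.png'),cv2.imread('pics/c_side.png')]))
E
```

```text
t 5.6167 [ 0.4799 -0.0245 -0.0245] 92.24384877199006 gap 59.531602662213665 F 0.0 (array([-0.9, -0.9,  3.5]), array([ 0.   , -0.   ,  0.004]))
```

View pics/cc2.png

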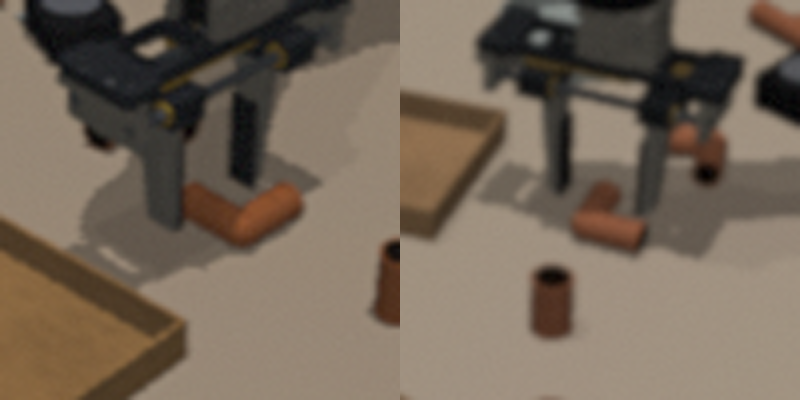

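Both views show the fingers straddling elbow1's leg, with the tips a little above the table and no contact force at reported z −0.0245. I'll go down 6 mm more and grip.

Call:
move_arm:
  increments: [0.3, 0, 0, 3, 0, 0, 0, 0.3, 0, 0, 6, 0, 0, 0, 0.3, 0, 0, 6, 0, 0, 0]

```text
t: 5.97
tool_pos: [0.4797, -0.0249, -0.0305]
tcp_rot: [0.693, 0.721, -0.0, 0.0]
ft_force: [-0.6, -0.1, -0.1]
finger_gap: 0.649
finger_force: 0.0
```

Call:
move_arm:
  increments: [-1, 0, 0, 0, 0, 0, 0, -1, 0, 0, 0, 0, 0, 0, -1, 0, 0, 0, 0, 0, 0, -1, 0, 0, 0, 0, 0, 0, -1, 0, 0, 0, 0, 0, 0, -1, 0, 0, 0, 0, 0, 0, -1, 0, 0, 0, 0, 0, 0, -1, 0, 0, 0, 0, 0, 0, -1, 0, 0, 0, 0, 0, 0]
  newtons: 25

```text
t: 6.72
tool_pos: [0.4798, -0.0247, -0.0305]
tcp_rot: [0.693, 0.721, 0.0, 0.0]
ft_force: [0.8, 0.5, -0.2]
finger_gap: 0.256
finger_force: 25.0
```

Gripped at 23.6 mm with 25 N. Lifting.

Call:
move_arm:
  increments: [-1, 0, 0, -40, 0, 0, 0, -1, 0, 0, -80, 0, 0, 0, -1, 0, 0, -110, 0, 0, 0, -1, 0, 0, -110, 0, 0, 0]

```text
t: 7.05
tool_pos: [0.4835, -0.0244, 0.0844]
tcp_rot: [0.693, 0.721, 0.003, 0.004]
ft_force: [0.9, -0.6, -1.4]
finger_gap: 0.252
finger_force: 25.0
```

```bash
python3 pl.py .690 .017 .08 97.5
```

```text
t 7.05 [ 0.4835 -0.0244  0.0844] 92.24377029793044 gap 23.204130945229945 F 24.99067783355713 (array([ 33.3, 207.9,   6.2]), array([ 0.009,  0.002, -0.092]))
```

Call:
move_arm:
  increments: [-1, 33, 212, 0, 0, 0, -0.092, -1, 33, 212, 0, 0, 0, -0.092, -1, 33, 212, 0, 0, 0, -0.092, -1, 33, 212, 0, 0, 0, -0.092, -1, 33, 212, 0, 0, 0, -0.092, -1, 33, 212, 0, 0, 0, -0.092, -1, 33, 212, 0, 0, 0, -0.092, -1, 33, 212, 0, 0, 0, -0.092, -1, 33, 212, 0, 0, 0, -0.092]

```text
t: 7.8
tool_pos: [0.6882, 0.0161, 0.0786]
tcp_rot: [0.659, 0.752, -0.001, -0.001]
ft_force: [1.0, 0.4, -1.3]
finger_gap: 0.25
finger_force: 25.0
```

```bash
python3 pl.py .690 .017 -.026 97.5
python3 - <<'E'
from h import *
o,im,m,T=snap('w4')
E
```

```text
t 7.8 [0.6882 0.0161 0.0786] 97.5220471216715 gap 22.9613756131788 F 24.99119907617569 (array([  0.7,   2.2, 104.6]), array([-0.003,  0.001,  0.   ]))
```

View pics/w4.png

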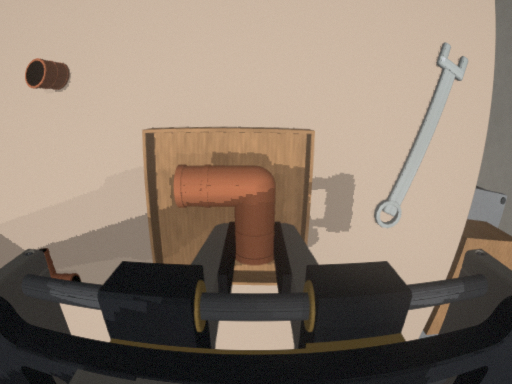

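Elbow1 is held at (230,200), square with the box, which spans columns 145–313 with its far rim at row 130. Lowering.

Call:
move_arm:
  increments: [-1, 0, 2, 40, 0, 0, 0, -1, 0, 2, 75, 0, 0, 0, -1, 0, 2, 95, 0, 0, 0, -1, 0, 2, 101, 0, 0, 0, -1, 0, 2, 103, 0, 0, 0, -1, 0, 2, 104, 0, 0, 0, -1, 0, 2, 104, 0, 0, 0]

```text
t: 8.43
tool_pos: [0.6934, 0.0168, -0.0226]
tcp_rot: [0.659, 0.752, 0.001, 0.001]
ft_force: [0.4, 1.1, -0.5]
finger_gap: 0.256
finger_force: 25.0
```

Call:
move_arm:
  increments: [-1, 0, -2, 2, 0, 0, 0, -1, 0, -2, 3, 0, 0, 0, -1, 0, -2, 4, 0, 0, 0, -1, 0, -2, 4, 0, 0, 0]

```text
t: 8.77
tool_pos: [0.6907, 0.0164, -0.0275]
tcp_rot: [0.659, 0.752, 0.0, 0.001]
ft_force: [-1.8, -0.9, 4.1]
finger_gap: 0.249
finger_force: 25.0
```

Touchdown with 4 N. Open a little, then go up.

Call:
move_arm:
  increments: [-0.2, 0, 0, 0, 0, 0, 0, -0.2, 0, 0, 0, 0, 0, 0, -0.2, 0, 0, 0, 0, 0, 0, -0.2, 0, 0, -15, 0, 0, 0, -0.2, 0, 0, -50, 0, 0, 0, -0.2, 0, 0, -90, 0, 0, 0, 0.2, 0, 0, -105, 0, 0, 0, 0.3, 0, 0, -105, 0, 0, 0, 0.3, 0, 0, -105, 0, 0, 0]

```text
t: 9.52
tool_pos: [0.691, 0.0165, 0.0783]
tcp_rot: [0.659, 0.752, 0.001, 0.001]
ft_force: [0.2, -0.1, -1.2]
finger_gap: 0.595
finger_force: 0.0
```

Run:
```python
from h import *
o,im,m,T=snap('w5'); T[2,3]+=0
c,p,a,A,L=elbow(im,m,T-np.array([[0,0,0,0],[0,0,0,0],[0,0,0,.003],[0,0,0,0]]),(.70,.035)); print('e1 in box',c,p,a,A,L)
# elbow2 hover: pose from w1 -> grasp on y-leg
c=np.array([.4343,-.1431]); a=10.2; u=np.radians(a+90); g=c+.031*np.array([np.cos(u),np.sin(u)])
print(o['tool_pos'],yaw(o),g,a+90,inc(o,[*g,.07],a+90))
```

```text
e1 in box [0.6857 0.0457] [0.6853 0.0466] 185.37750404355788 2319.25 0.047712681752339156
[0.691  0.0165 0.0783] 97.49963363274499 [ 0.4288 -0.1126] 100.2 (array([ -93.8, -276.9,    7.6]), array([ 0.003,  0.001, -0.047]))
```

Elbow1 is in the box where planned. Now hover over elbow2.

Call:
move_arm:
  increments: [0.3, -94, -277, -5, 0, 0, -0.047, 0.3, -94, -277, -5, 0, 0, -0.047, 0.3, -94, -277, -5, 0, 0, -0.047, 0.3, -94, -277, -5, 0, 0, -0.047, 0.3, -94, -277, -5, 0, 0, -0.047, 0.3, -94, -277, -5, 0, 0, -0.047, 0.3, -94, -277, -5, 0, 0, -0.047, 0.3, -94, -277, -5, 0, 0, -0.047, 0.3, -94, -277, -5, 0, 0, -0.047, 0.3, -94, -277, -5, 0, 0, -0.047, 0.3, -94, -277, -5, 0, 0, -0.047]

```text
t: 10.48
tool_pos: [0.429, -0.112, 0.0812]
tcp_rot: [0.641, 0.768, 0.001, -0.0]
ft_force: [0.0, 0.3, -0.4]
finger_gap: 0.652
finger_force: 0.0
```

Run:
```python
from h import *
o,im,m,T=snap('w6'); print(o['tool_pos'],yaw(o))
cm=lambda t:cv2.morphologyEx(copper(t),cv2.MORPH_CLOSE,np.ones((9,9)))
import h; h.mask=cm; h.blob.__defaults__=h.blob.__defaults__[:-1]+(cm,)
c,p,a,A,L=elbow(im,m,T,(.448,-.130)); print(c,p,a,A,L)
u=np.radians(a+90); g=(c+p)/2+.031*np.array([np.cos(u),np.sin(u)]); print(g,inc(o,[*g,-.030],a+90))
k=rectify(im,m,T,.012,.35,.52,-.22,-.04,.0005,True); k2=cm(k); k[k2>0,1]=255; cv2.imwrite('pics/w6m.png',k[:,:,::-1])
```

```text
[ 0.429  -0.112   0.0812] 100.26081441858975
[ 0.4506 -0.1536] [ 0.4399 -0.156 ] 44.53360007574247 917.0000000000001 0.04037635446644487
[ 0.4235 -0.1327] (array([-19.5,  -9.2, 111.2]), array([ 0.001, -0.001, -0.598]))
```

View pics/w6m.png

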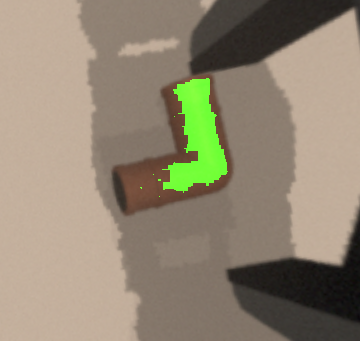

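The mask is fooled by the shadow, but the picture itself is clear. The y-leg's open end is at (124,190), the x-leg's end at (188,82) and the centre at about (207,169). That puts the centre at (0.4355, −0.1435) turned 12.5°, so the leg lies right under the TCP. Descending with a small turn.

Call:
move_arm:
  increments: [0.3, -1, 0, 40, 0, 0, -0.04, 0.3, -1, 0, 80, 0, 0, -0.04, 0.3, -1, 0, 100, 0, 0, -0.04, 0.3, -1, 0, 108, 0, 0, -0.04, 0.3, -1, 0, 111, 0, 0, -0.04, 0.3, -1, 0, 112, 0, 0, -0.04, 0.3, -1, 0, 112, 0, 0, -0.04]

```text
t: 11.12
tool_pos: [0.4293, -0.1135, -0.0298]
tcp_rot: [0.626, 0.78, 0.0, 0.001]
ft_force: [0.2, 0.2, 0.1]
finger_gap: 0.649
finger_force: 0.0
```

Call:
move_arm:
  increments: [-1, 0, 0, 0, 0, 0, 0, -1, 0, 0, 0, 0, 0, 0, -1, 0, 0, 0, 0, 0, 0, -1, 0, 0, 0, 0, 0, 0, -1, 0, 0, 0, 0, 0, 0, -1, 0, 0, 0, 0, 0, 0, -1, 0, 0, 0, 0, 0, 0, -1, 0, 0, 0, 0, 0, 0, -1, 0, 0, 0, 0, 0, 0]
  newtons: 25

```text
t: 11.87
tool_pos: [0.4282, -0.114, -0.0303]
tcp_rot: [0.626, 0.78, -0.0, 0.0]
ft_force: [-0.3, 0.0, 4.6]
finger_gap: 0.253
finger_force: 24.9
```

Call:
move_arm:
  increments: [-1, 0, 0, -40, 0, 0, 0, -1, 0, 0, -80, 0, 0, 0, -1, 0, 0, -110, 0, 0, 0, -1, 0, 0, -110, 0, 0, 0, -1, 0, 0, -110, 0, 0, 0]

```text
t: 12.28
tool_pos: [0.4288, -0.1146, 0.0805]
tcp_rot: [0.626, 0.78, 0.0, 0.002]
ft_force: [-0.1, -0.6, -1.6]
finger_gap: 0.253
finger_force: 24.9
```

```bash
python3 pl.py .6346 -.0188 .08 97.5
```

```text
t 12.2833 [ 0.4288 -0.1146  0.0805] 102.43899761921506 gap 23.26052503184407 F 24.866108000278473 (array([ 49.2, 221.6,   0.8]), array([0.002, 0.002, 0.086]))
```

Call:
move_arm:
  increments: [-1, 49, 222, 0, 0, 0, 0.086, -1, 49, 222, 0, 0, 0, 0.086, -1, 49, 222, 0, 0, 0, 0.086, -1, 49, 222, 0, 0, 0, 0.086, -1, 49, 222, 0, 0, 0, 0.086, -1, 49, 222, 0, 0, 0, 0.086, -1, 49, 222, 0, 0, 0, 0.086, -1, 49, 222, 0, 0, 0, 0.086, -1, 49, 222, 0, 0, 0, 0.086]

```text
t: 13.03
tool_pos: [0.6321, -0.0184, 0.0772]
tcp_rot: [0.659, 0.752, -0.002, -0.001]
ft_force: [-0.0, 1.0, -1.2]
finger_gap: 0.254
finger_force: 24.9
```

```bash
python3 pl.py .6346 -.0188 -.026 97.5
python3 - <<'E'
from h import *
o,im,m,T=snap('w7')
E
```

```text
t 13.0333 [ 0.6321 -0.0184  0.0772] 97.57305379100752 gap 23.350044997351883 F 24.86793279647827 (array([ -0.7,   2.9, 103.2]), array([-0.004,  0.   ,  0.001]))
```

View pics/w7.png

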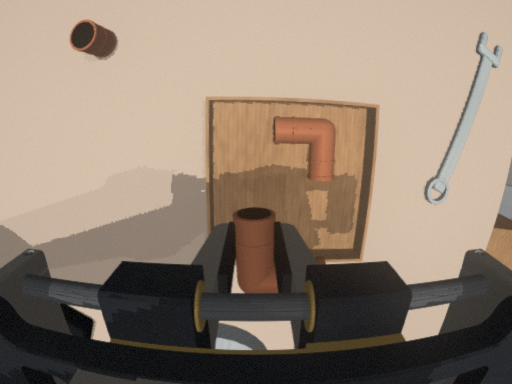

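Elbow1 lies in the box at (310,145). Elbow2 is held at (255,250), clear of it and of the walls. Lowering.

Call:
move_arm:
  increments: [-1, 0, 1, 40, 0, 0, 0, -1, 0, 1, 75, 0, 0, 0, -1, 0, 1, 98, 0, 0, 0, -1, 0, 1, 103, 0, 0, 0, -1, 0, 1, 104, 0, 0, 0, -1, 0, 1, 105, 0, 0, 0, -1, 0, 1, 106, 0, 0, 0, -1, 0, 1, 106, 0, 0, 0]

```text
t: 13.75
tool_pos: [0.636, -0.0181, -0.0253]
tcp_rot: [0.659, 0.752, 0.001, 0.001]
ft_force: [-0.2, 0.3, -0.9]
finger_gap: 0.255
finger_force: 24.9
```

Call:
move_arm:
  increments: [-1, 0, -1, 1, 0, 0, 0, -1, 0, -1, 2, 0, 0, 0, -1, 0, -1, 2, 0, 0, 0, -1, 0, -1, 2, 0, 0, 0]

```text
t: 14.08
tool_pos: [0.6347, -0.0181, -0.0273]
tcp_rot: [0.659, 0.752, 0.0, 0.001]
ft_force: [-1.9, -1.0, 6.0]
finger_gap: 0.246
finger_force: 24.9
```

Contact made. Release and rise.

Call:
move_arm:
  increments: [-0.2, 0, 0, 0, 0, 0, 0, -0.2, 0, 0, 0, 0, 0, 0, -0.2, 0, 0, 0, 0, 0, 0, -0.2, 0, 0, -15, 0, 0, 0, -0.2, 0, 0, -50, 0, 0, 0, -0.2, 0, 0, -90, 0, 0, 0, 0.2, 0, 0, -130, 0, 0, 0, 0.3, 0, 0, -160, 0, 0, 0, 0.3, 0, 0, -160, 0, 0, 0]

```text
t: 14.83
tool_pos: [0.6387, -0.0169, 0.1399]
tcp_rot: [0.659, 0.752, 0.004, 0.005]
ft_force: [1.0, 1.0, 0.5]
finger_gap: 0.596
finger_force: 0.0
```

```bash
python3 - <<'E'
from h import *
from plant import vision
ms=vision.camera_model('scene'); ims=cv2.imread('pics/scene0.png')[:,:,::-1].copy()
md=vision.camera_model('side'); imd=cv2.imread('pics/side0.png')[:,:,::-1].copy()
for i,m in((ims,ms),(imd,md)):
    c,W,A,ce,th=blob(i,m,m['T'],.012,(.441,-.358),False); print(A,ce,np.degrees(th))
E
python3 pl.py .435 -.36 .2 75
```

```text
4787.250000000001 [ 0.4414 -0.3575] -21.299254246584006
4019.4999999999995 [ 0.4402 -0.3615] -35.156116545932896
t 14.8333 [ 0.6387 -0.0169  0.1399] 97.57692994532194 gap 54.872628538278036 F 0.0 (array([-313.3, -246.4,  -62.6]), array([ 0.012, -0.001,  0.394]))
```

Call:
move_arm:
  increments: [0.3, -310, -246, -60, 0, 0, 0.4, 0.3, -310, -246, -60, 0, 0, 0.4, 0.3, -310, -246, -60, 0, 0, 0.4, 0.3, -310, -246, -60, 0, 0, 0.4, 0.3, -310, -246, -60, 0, 0, 0.4, 0.3, -310, -246, -60, 0, 0, 0.4, 0.3, -310, -246, -60, 0, 0, 0.4, 0.3, -310, -246, -60, 0, 0, 0.4, 0.3, -310, -246, -60, 0, 0, 0.4, 0.3, -310, -246, -60, 0, 0, 0.4, 0.3, -310, -246, -60, 0, 0, 0.4, 0.3, -310, -246, -60, 0, 0, 0.4]

```text
t: 15.83
tool_pos: [0.4302, -0.3589, 0.1919]
tcp_rot: [0.796, 0.605, 0.0, 0.0]
ft_force: [-0.4, 0.7, -0.2]
finger_gap: 0.649
finger_force: 0.0
```

Run:
```python
from h import *
o,im,m,T=snap('w8'); np.save('w8T.npy',T); print(o['tool_pos'],yaw(o))
k=rectify(im,m,T,.012,.36,.70,-.45,-.17,.0008,True); cv2.imwrite('pics/w8t.png',cv2.resize(k,None,fx=1.4,fy=1.4)[:,:,::-1])
c,W,A,ce,th=blob(im,m,T,.012,(.441,-.359)); print(A,ce,np.degrees(th))
```

```text
[ 0.4302 -0.3589  0.1919] 74.44204813791633
2610.0 [ 0.4398 -0.3624] -26.812203802699166
```

View pics/w8t.png

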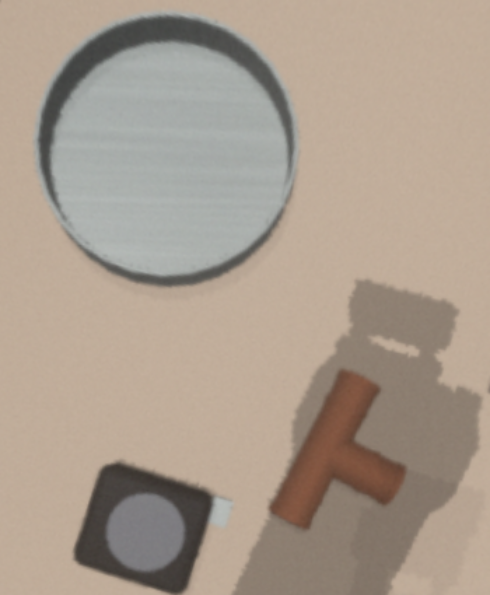

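The rectified view shows the tee's run ends at (358,376) and (291,520) and its branch end at (393,482). The run measures 90.7 mm. Its centre is (0.4436, −0.3556) with the branch at −115.5°, which agrees with the mask centroid. The tin rim is centred at (167,149). I have used all my viewings and go on with numbers only.

```bash
python3 - <<'E'
from h import *
from plant import vision
m=vision.camera_model('wrist');T=np.load('w8T.npy')
for z in (.003,.028):
  f=lambda c,r:toplane(project([.70-.0005714*r,-.17-.0005714*c,.012],m,T,True),m,T,z,True)[0]
  print([f(*p) for p in ((168,12),(36,145),(299,150),(168,286),(50,160),(289,160),(168,40),(168,274))])
E
python3 pl.py .4303 -.3836 .05 64.5
```

```text
[array([ 0.6987, -0.2655]), array([ 0.621 , -0.1883]), array([ 0.6181, -0.3421]), array([ 0.5386, -0.2655]), array([ 0.6122, -0.1965]), array([ 0.6122, -0.3362]), array([ 0.6824, -0.2655]), array([ 0.5456, -0.2655])]
[array([ 0.6832, -0.2669]), array([ 0.6103, -0.1946]), array([ 0.6076, -0.3387]), array([ 0.533 , -0.2669]), array([ 0.6021, -0.2023]), array([ 0.6021, -0.3332]), array([ 0.6678, -0.2669]), array([ 0.5396, -0.2669])]
t 15.8833 [ 0.4312 -0.3571  0.1917] 74.62909241194596 gap 59.94701799040931 F 0.0 (array([-25.9,   6.1, 141.7]), array([ 0.   , -0.001,  0.177]))
```

Call:
move_arm:
  increments: [0.3, -26, 6, 40, 0, 0, 0.177, 0.3, -26, 6, 80, 0, 0, 0.177, 0.3, -26, 6, 120, 0, 0, 0.177, 0.3, -26, 6, 150, 0, 0, 0.177, 0.3, -26, 6, 150, 0, 0, 0.177, 0.3, -26, 6, 150, 0, 0, 0.177]

```text
t: 16.38
tool_pos: [0.4306, -0.3815, 0.0406]
tcp_rot: [0.845, 0.535, 0.0, -0.002]
ft_force: [0.5, 0.6, -0.2]
finger_gap: 0.646
finger_force: 0.0
```

```bash
python3 pl.py .4303 -.3836 -.030 64.5
python3 - <<'E'
from h import *
o,im,m,T=snap('w9')
c,W,A,ce,th=blob(im,m,T,.012,(.441,-.359)); print(A,ce,np.degrees(th))
E
```

```text
t 16.3833 [ 0.4306 -0.3815  0.0406] 64.69629050545194 gap 59.47520796527988 F 0.0 (array([-2.1,  0.9, 70.6]), array([-0.003, -0.002,  0.003]))
2906.0 [ 0.4396 -0.3625] -27.29059062076437
```

Call:
move_arm:
  increments: [0.3, -1, 0, 40, 0, 0, 0.02, 0.3, -1, 0, 62, 0, 0, 0.02, 0.3, -1, 0, 69, 0, 0, 0.02, 0.3, -1, 0, 72, 0, 0, 0.02, 0.3, -1, 0, 72, 0, 0, 0.02]

```text
t: 16.85
tool_pos: [0.4312, -0.3857, -0.0288]
tcp_rot: [0.851, 0.525, 0.001, 0.001]
ft_force: [-0.9, 0.5, 0.4]
finger_gap: 0.653
finger_force: 0.0
```

Call:
move_arm:
  increments: [-1, 0, 0, 0, 0, 0, 0, -1, 0, 0, 0, 0, 0, 0, -1, 0, 0, 0, 0, 0, 0, -1, 0, 0, 0, 0, 0, 0, -1, 0, 0, 0, 0, 0, 0, -1, 0, 0, 0, 0, 0, 0, -1, 0, 0, 0, 0, 0, 0, -1, 0, 0, 0, 0, 0, 0, -1, 0, 0, 0, 0, 0, 0]
  newtons: 30

```text
t: 17.6
tool_pos: [0.4295, -0.3853, -0.0303]
tcp_rot: [0.851, 0.525, -0.0, 0.0]
ft_force: [-2.1, 1.3, 5.5]
finger_gap: 0.255
finger_force: 30.0
```

Call:
move_arm:
  increments: [-1, 0, 0, -40, 0, 0, 0, -1, 0, 0, -80, 0, 0, 0, -1, 0, 0, -120, 0, 0, 0, -1, 0, 0, -120, 0, 0, 0, -1, 0, 0, -120, 0, 0, 0]

```text
t: 18.02
tool_pos: [0.4309, -0.3864, 0.0915]
tcp_rot: [0.851, 0.525, 0.001, 0.002]
ft_force: [-0.7, 1.0, -1.7]
finger_gap: 0.252
finger_force: 30.0
```

```bash
python3 pl.py .5916 .2752 .09 80.8
```

```text
t 18.0167 [ 0.4309 -0.3864  0.0915] 63.33833520102266 gap 23.209963961875957 F 29.981494545936584 (array([ 663.3, -153.3,   -0.2]), array([ 0.004,  0.002, -0.305]))
```

Call:
move_arm:
  increments: [-1, 663, -153, 0, 0, 0, -0.305, -1, 663, -153, 0, 0, 0, -0.305, -1, 663, -153, 0, 0, 0, -0.305, -1, 663, -153, 0, 0, 0, -0.305, -1, 663, -153, 0, 0, 0, -0.305, -1, 663, -153, 0, 0, 0, -0.305, -1, 663, -153, 0, 0, 0, -0.305, -1, 663, -153, 0, 0, 0, -0.305, -1, 663, -153, 0, 0, 0, -0.305, -1, 663, -153, 0, 0, 0, -0.305, -1, 663, -153, 0, 0, 0, -0.305, -1, 663, -153, 0, 0, 0, -0.305]

```text
t: 19.02
tool_pos: [0.5461, 0.1023, 0.0871]
tcp_rot: [0.761, 0.648, -0.002, -0.001]
ft_force: [1.1, -0.2, -1.0]
finger_gap: 0.247
finger_force: 30.0
```

```bash
python3 pl.py .5916 .2752 .08 80.8
```

```text
t 19.0167 [0.5461 0.1023 0.0871] 80.83394547397756 gap 22.75187317145818 F 29.980437755584717 (array([178. ,  17.4,   6.9]), array([-0.004,  0.001,  0.001]))
```

Call:
move_arm:
  increments: [-1, 176, 17, 0, 0, 0, 0, -1, 176, 17, 0, 0, 0, 0, -1, 176, 17, 0, 0, 0, 0, -1, 176, 17, 0, 0, 0, 0, -1, 176, 17, 0, 0, 0, 0, -1, 176, 17, 0, 0, 0, 0, -1, 176, 17, 0, 0, 0, 0, -1, 176, 17, 0, 0, 0, 0]

```text
t: 19.68
tool_pos: [0.5917, 0.2693, 0.0876]
tcp_rot: [0.762, 0.648, -0.002, 0.0]
ft_force: [-0.3, -0.8, -1.1]
finger_gap: 0.251
finger_force: 30.0
```

```bash
python3 pl.py .5916 .2752 -.026 80.8
python3 - <<'E'
from h import *
o,im,m,T=snap('w10')
def wood(t):
    h=cv2.cvtColor(t,cv2.COLOR_RGB2HSV); k=((h[...,0]>9)&(h[...,0]<22)&(h[...,1]>115)).astype(np.uint8)*255
    return cv2.morphologyEx(k,cv2.MORPH_CLOSE,np.ones((25,25)))
for z in (.028,):
    k=wood(rectify(im,m,T,z,.44,.75,.17,.41,.001,True))
    c=max(cv2.findContours(k,cv2.RETR_EXTERNAL,cv2.CHAIN_APPROX_NONE)[0],key=cv2.contourArea)
    r=cv2.minAreaRect(c); print('tray',.75-r[0][1]*.001,.41-r[0][0]*.001,r[1],r[2])
E
```

```text
t 19.6833 [0.5917 0.2693 0.0876] 80.75035373360497 gap 23.131338896482973 F 29.981747567653656 (array([  6.2,  -0.8, 113.6]), array([-0.002,  0.003, -0.001]))
tray 0.5943902435302735 0.2820121841430664 (143.67987060546875, 140.08786010742188) 51.34019470214844
```

Call:
move_arm:
  increments: [-1, 5, -1, 40, 0, 0, 0, -1, 5, -1, 80, 0, 0, 0, -1, 5, -1, 104, 0, 0, 0, -1, 5, -1, 109, 0, 0, 0, -1, 5, -1, 111, 0, 0, 0, -1, 5, -1, 112, 0, 0, 0, -1, 5, -1, 113, 0, 0, 0, -1, 5, -1, 113, 0, 0, 0]

```text
t: 20.4
tool_pos: [0.5936, 0.2772, -0.0216]
tcp_rot: [0.762, 0.648, 0.002, 0.0]
ft_force: [-0.3, 0.5, -1.4]
finger_gap: 0.251
finger_force: 30.0
```

Call:
move_arm:
  increments: [-1, -1, 0, 3, 0, 0, 0, -1, -1, 0, 4, 0, 0, 0, -1, -1, 0, 5, 0, 0, 0, -1, -1, 0, 5, 0, 0, 0]

```text
t: 20.73
tool_pos: [0.5926, 0.2756, -0.0273]
tcp_rot: [0.761, 0.648, 0.0, 0.001]
ft_force: [-1.8, -2.9, 5.7]
finger_gap: 0.257
finger_force: 30.0
```

Call:
move_arm:
  increments: [-0.2, 0, 0, 0, 0, 0, 0, -0.2, 0, 0, 0, 0, 0, 0, -0.2, 0, 0, 0, 0, 0, 0, -0.2, 0, 0, -15, 0, 0, 0, -0.2, 0, 0, -50, 0, 0, 0, -0.2, 0, 0, -90, 0, 0, 0, 0.3, 0, 0, -130, 0, 0, 0, 0.3, 0, 0, -170, 0, 0, 0, 0.3, 0, 0, -200, 0, 0, 0, 0.3, 0, 0, -200, 0, 0, 0, 0.3, 0, 0, -200, 0, 0, 0]

```text
t: 21.65
tool_pos: [0.5932, 0.2767, 0.1747]
tcp_rot: [0.761, 0.648, 0.002, 0.001]
ft_force: [-0.1, -0.5, -0.6]
finger_gap: 0.648
finger_force: 0.0
```

Run:
```python
from h import *
from plant import vision
o,im,m,T=snap('w11'); print(o['tool_pos'],yaw(o))
c,W,A,ce,th=blob(im,m,T,.015,(.594,.299),maskf=lambda t:cv2.morphologyEx(copper(t),cv2.MORPH_CLOSE,np.ones((7,7)))); print('tee',A,ce,np.degrees(th))
q=W(c[:,0]); d=(q-[.594,.290]); a=np.radians(-9.2); print('tray-frame extent',np.c_[d@[np.cos(a),np.sin(a)],d@[-np.sin(a),np.cos(a)]].min(0),np.c_[d@[np.cos(a),np.sin(a)],d@[-np.sin(a),np.cos(a)]].max(0))
# couplings: two-view triangulation of blob centres (scene+side) at t=0
for c1,c2 in (((309.97,211.04),(255.56,226.44)),((370.89,227.21),(254.89,261.45))):
    A=[];b=[]
    for n,p in (('scene',c1),('side',c2)):
        mm=vision.camera_model(n); oo,d=rays(p,mm,mm['T']); d=d[0]/np.linalg.norm(d[0]); P=np.eye(3)-np.outer(d,d);A.append(P);b.append(P@oo)
    x=np.linalg.lstsq(np.vstack(A),np.hstack(b),rcond=None)[0]; print('coupling',x)
# w1: dark bore at top z=.044
im1=cv2.imread('pics/w1.png')[:,:,::-1].copy(); T1=np.load('w1T.npy')
for n,I,TT in (('w1',im1,T1),('w11',im,T)):
  for xy in ((.455,.12),(.395,.25)):
    k=rectify(I,m,TT,.044,xy[0]-.04,xy[0]+.04,xy[1]-.04,xy[1]+.04,.0005,True)
    h=(k.max(2)<60).astype(np.uint8); nn,l,s,ce=cv2.connectedComponentsWithStats(h)
    print(n,xy,[(s[i,2:5],xy[0]+.04-ce[i][1]*.0005,xy[1]+.04-ce[i][0]*.0005) for i in range(1,nn) if s[i,4]>300])
```

```text
[0.5932 0.2767 0.1747] 80.83662715199522
tee 2753.1250000000005 [0.5958 0.3008] -8.698793760380319
tray-frame extent [-0.0464 -0.0282] [0.0463 0.031 ]
coupling [0.4548 0.1184 0.0161]
coupling [0.3941 0.2483 0.0154]
w1 (0.455, 0.12) [(array([ 31,  40, 721], dtype=int32), np.float64(0.45454368932038836), np.float64(0.11293550624133147))]
w1 (0.395, 0.25) []
w11 (0.455, 0.12) [(array([  161,   160, 24097], dtype=int32), np.float64(0.45465819396605384), np.float64(0.12086290824583973))]
w11 (0.395, 0.25) [(array([  47,   47, 1758], dtype=int32), np.float64(0.39300767918088736), np.float64(0.24635779294653012))]
```

The tee lies flat in the tray: its 93 × 59 mm extents stay inside the 200 × 100 mm floor. On to coupling2 at (0.393, 0.246).

```bash
python3 pl.py .393 .2464 .08 80.8
```

```text
t 21.7 [0.5921 0.2757 0.1724] 80.82998086696227 gap 59.72874084970227 F 0.0 (array([ -60.7, -192.1,   92.2]), array([ 0.001, -0.   ,  0.001]))
```

Call:
move_arm:
  increments: [0.3, -61, -192, 92, 0, 0, 0, 0.3, -61, -192, 92, 0, 0, 0, 0.3, -61, -192, 92, 0, 0, 0, 0.3, -61, -192, 92, 0, 0, 0, 0.3, -61, -192, 92, 0, 0, 0, 0.3, -61, -192, 92, 0, 0, 0, 0.3, -61, -192, 92, 0, 0, 0, 0.3, -61, -192, 92, 0, 0, 0]

```text
t: 22.37
tool_pos: [0.3921, 0.2457, 0.0787]
tcp_rot: [0.761, 0.649, -0.001, -0.0]
ft_force: [0.9, 0.2, -0.3]
finger_gap: 0.653
finger_force: 0.0
```

```bash
cat >> h.py <<'E'
def bore(im,m,T,xy,z=.044):
    k=rectify(im,m,T,z,xy[0]-.03,xy[0]+.03,xy[1]-.03,xy[1]+.03,.0005,True)
    n,l,s,ce=cv2.connectedComponentsWithStats((k.max(2)<60).astype(np.uint8))
    return [(s[i,2:5],np.array([xy[0]+.03-ce[i][1]*.0005,xy[1]+.03-ce[i][0]*.0005])) for i in range(1,n) if s[i,4]>300]
def tube(im,m,T,xy):
    c,W,A,ce,th=blob(im,m,T,.022,xy,maskf=lambda t:cv2.morphologyEx(copper(t),cv2.MORPH_CLOSE,np.ones((31,31)))); return A,ce
E
python3 - <<'E'
from h import *
o,im,m,T=snap('w12'); print(o['tool_pos'],yaw(o))
print(bore(im,m,T,(.393,.2464)),tube(im,m,T,(.393,.2464)))
E
python3 pl.py .393 .2464 -.025 80.8
```

```text
[0.3921 0.2457 0.0787] 80.867348005517
t 22.4167 [0.3935 0.2463 0.0792] 80.8066645248443 gap 59.66129628192103 F 0.0 (array([  0.1,  -0.5, 104.2]), array([-0., -0.,  0.]))Traceback (most recent call last):
  File "<stdin>", line 3, in <module>
  File "h.py", line 73, in tube
    c,W,A,ce,th=blob(im,m,T,.022,xy,maskf=lambda t:cv2.morphologyEx(copper(t),cv2.MORPH_CLOSE,np.ones((31,31)))); return A,ce
                ~~~~^^^^^^^^^^^^^^^^^^^^^^^^^^^^^^^^^^^^^^^^^^^^^^^^^^^^^^^^^^^^^^^^^^^^^^^^^^^^^^^^^^^^^^^^^^^^
  File "h.py", line 57, in blob
    _,c,M,ce=min(g,key=lambda q:q[0])
             ~~~^^^^^^^^^^^^^^^^^^^^^
ValueError: min() iterable argument is empty
```

Run:
```python
from h import *
from plant import ctrl,vision
o=ctrl.get_obs(); m=vision.camera_model('wrist'); im=cv2.imread('pics/w12.png')[:,:,::-1].copy(); T=wristT(o,m)
print(project([[.393,.2464,.044],[.393,.2464,0]],m,T,True))
k=rectify(im,m,T,.044,.353,.433,.206,.286,.004,True); h=cv2.cvtColor(k,cv2.COLOR_RGB2HSV); print(h[...,0]); print(h[...,1]);print(h[...,2])
```

```text
[[253.8916 199.6258]
 [254.0301 187.2013]]
[[15 16 14 15 15 15 15 15 14 15 16 15 15 13 14 15 15 14 10 15]
 [14 14 15 14 14 15 14 15 15 15 15 14 14 14 14 13 16 15 15 17]
 [15 15 14 15 14 14 14 14 14 15 14 14 13 14 14 14 16 14 14 16]
 [15 16 15 15 14 15 16 14 15 14 16 14 14 15 15 15 14 14 15 13]
 [14 15 15 14 14 16 15 14 13 13 14 14 14 15 12 14 16 14 14 14]
 [16 14 15 14 14 16 14 15 14 14 14 14 16 14 15 12 14 14 16 14]
 [15 15 15 14 14 15 10 11  9  9  9  9 14 14 16 14 14 14 15 13]
 [15 15 15 16 16  9 11  9 12 16 14 14  9 11 15 13 13 14 13 14]
 [15 15 16 15 12  9 11 14 14 14 13 15 13 10 14 14 14 15 15 14]
 [15 15 14 14 11 10 10 13 15 16 10 14 14 11 14 14 15 13 14 14]
 [15 15 14 15 11 10 10 12 13 15 15 12 16  9 15 14 15 13 14 14]
 [14 14 14 15 14 11 11 10 14 16 13  9 16 10 15 14 14 13 14 14]
 [15 15 15 15 15 14 12 10 10 11 12 13 10 13 14 14 15 15 13 16]
 [13 15 16 14 15 14 14 14 12 10  9 11 13 13 13 14 16 13 13 14]
 [15 15 14 15 14 14 15 14 14 13 17 14 14 14 13 16 13 14 15 14]
 [15 15 15 14 14 15 14 14 14 14 14 13 16 15 14 14 14 13 14 13]
 [15 15 15 16 14 14 16 16 15 14 17 13 16 14 16 14
[... 3138 characters left out ...]
 129 127
  129 127]
 [192 194 191 192 141 139 130 129 126 127 115 124 130 129 128 129 129 128
  128 129]
 [192 192 192 141 143 140 136 130 132 129 129 127 129 128 130 129 129 129
  130 128]
 [192 192 193 143 143 140 141 139 131 130 129 131 129 130 129 130 129 129
  130 129]
 [194 193 173 142 141 141 141 139 130 129 128 130 138 140 139 137 139 136
  128 129]
 [193 193 153 140 141 142 141 140 130 129 131 128 138 137 137 137 137 137
  127 135]
 [192 193 157 141 143 141 139 140 132 129 128 130 130 138 138 139 137 137
  129 137]
 [192 192 147 144 142 142 142 139 131 131 129 131 130 131 129 138 180 151
  127 135]
 [193 194 191 142 143 142 173 154 145 130 127 131 129 129 129 130 181 180
  180 142]]
```

The bore lies at (0.395, 0.2465), under the TCP. Descend and grip.

Call:
move_arm:
  increments: [0.3, 0, 1, 40, 0, 0, 0, 0.3, 0, 1, 80, 0, 0, 0, 0.3, 0, 1, 98, 0, 0, 0, 0.3, 0, 1, 104, 0, 0, 0, 0.3, 0, 1, 104, 0, 0, 0, 0.3, 0, 1, 104, 0, 0, 0]

```text
t: 22.92
tool_pos: [0.3949, 0.2469, -0.024]
tcp_rot: [0.761, 0.648, 0.001, -0.0]
ft_force: [0.6, 0.2, 0.9]
finger_gap: 0.652
finger_force: 0.0
```

Call:
move_arm:
  increments: [-1, 0, 0, 0, 0, 0, 0, -1, 0, 0, 0, 0, 0, 0, -1, 0, 0, 0, 0, 0, 0, -1, 0, 0, 0, 0, 0, 0, -1, 0, 0, 0, 0, 0, 0, -1, 0, 0, 0, 0, 0, 0, -1, 0, 0, 0, 0, 0, 0, -1, 0, 0, 0, 0, 0, 0]
  newtons: 25

```text
t: 23.58
tool_pos: [0.3943, 0.2461, -0.024]
tcp_rot: [0.761, 0.648, 0.0, 0.0]
ft_force: [0.4, -1.6, 5.6]
finger_gap: 0.32
finger_force: 25.0
```

Call:
move_arm:
  increments: [-1, 0, 0, -40, 0, 0, 0, -1, 0, 0, -80, 0, 0, 0, -1, 0, 0, -115, 0, 0, 0, -1, 0, 0, -115, 0, 0, 0, -1, 0, 0, -115, 0, 0, 0]

```text
t: 24.0
tool_pos: [0.3951, 0.2464, 0.0921]
tcp_rot: [0.762, 0.648, 0.002, 0.001]
ft_force: [-0.1, -0.6, -1.4]
finger_gap: 0.316
finger_force: 25.0
```

```bash
python3 pl.py .5997 -.2947 .09 70
```

```text
t 24.0 [0.3951 0.2464 0.0921] 80.79456553538058 gap 29.104308268330342 F 24.99973565340042 (array([-501.4,  288.5,    2.3]), array([ 0.004, -0.002,  0.188]))
```

Call:
move_arm:
  increments: [-1, -501, 288, 0, 0, 0, 0.188, -1, -501, 288, 0, 0, 0, 0.188, -1, -501, 288, 0, 0, 0, 0.188, -1, -501, 288, 0, 0, 0, 0.188, -1, -501, 288, 0, 0, 0, 0.188, -1, -501, 288, 0, 0, 0, 0.188, -1, -501, 288, 0, 0, 0, 0.188, -1, -501, 288, 0, 0, 0, 0.188, -1, -501, 288, 0, 0, 0, 0.188, -1, -501, 288, 0, 0, 0, 0.188, -1, -501, 288, 0, 0, 0, 0.188, -1, -501, 288, 0, 0, 0, 0.188]

```text
t: 25.0
tool_pos: [0.5696, -0.2235, 0.0883]
tcp_rot: [0.819, 0.574, -0.001, -0.001]
ft_force: [0.8, 1.1, -0.2]
finger_gap: 0.321
finger_force: 25.0
```

```bash
python3 pl.py .5997 -.2947 .09 70
```

```text
t 25.0 [ 0.5696 -0.2235  0.0883] 70.04950094089762 gap 29.503568462162427 F 25.000735223293304 (array([-56.7,  52.6,  -1.9]), array([-0.004,  0.   ,  0.001]))
```

Call:
move_arm:
  increments: [-1, -55, 51, 0, 0, 0, 0, -1, -55, 51, 0, 0, 0, 0, -1, -55, 51, 0, 0, 0, 0, -1, -55, 51, 0, 0, 0, 0, -1, -55, 51, 0, 0, 0, 0]

```text
t: 25.42
tool_pos: [0.5986, -0.2891, 0.0883]
tcp_rot: [0.819, 0.574, -0.001, -0.002]
ft_force: [-0.0, 0.4, -0.7]
finger_gap: 0.321
finger_force: 25.0
```

```bash
python3 - <<'E'
from h import *
o,im,m,T=snap('w13')
# steel tin rim check: low-saturation bright/grey vs table, hull of visible part
k=rectify(im,m,T,.028,.50,.72,-.38,-.15,.001,True); h=cv2.cvtColor(k,cv2.COLOR_RGB2HSV)
g=((h[...,1]<32)).astype(np.uint8)*255; g=cv2.morphologyEx(g,cv2.MORPH_OPEN,np.ones((3,3)))
n,l,s,ce=cv2.connectedComponentsWithStats(g); print([(s[i],) for i in range(1,n) if s[i,4]>300])
E
python3 pl.py .5997 -.2947 -.021 70
```

```text
[(array([   43,    36,   151,   146, 15211], dtype=int32),), (array([208, 187,  22,  33, 310], dtype=int32),)]
t 25.4667 [ 0.599  -0.2885  0.089 ] 70.18033417142286 gap 29.334466609394966 F 24.9998876452446 (array([ -5.7,   3.1, 110. ]), array([-0.003, -0.001,  0.003]))
```

The tin's position is confirmed by colour mask: 146–151 mm across, centre (0.611, −0.268). Lowering with a small shift.

Call:
move_arm:
  increments: [-1, -7, 4, 30, 0, 0, 0, -1, -7, 4, 70, 0, 0, 0, -1, -7, 4, 97, 0, 0, 0, -1, -7, 4, 102, 0, 0, 0, -1, -7, 4, 105, 0, 0, 0, -1, -7, 4, 107, 0, 0, 0, -1, -7, 4, 107, 0, 0, 0, -1, -7, 4, 107, 0, 0, 0]

```text
t: 26.13
tool_pos: [0.6028, -0.2989, -0.0144]
tcp_rot: [0.819, 0.574, 0.001, 0.001]
ft_force: [0.0, -0.1, -0.0]
finger_gap: 0.32
finger_force: 25.0
```

Call:
move_arm:
  increments: [-1, 1, -1, 3, 0, 0, 0, -1, 1, -1, 4, 0, 0, 0, -1, 1, -1, 5, 0, 0, 0, -1, 1, -1, 6, 0, 0, 0, -1, 1, -1, 6, 0, 0, 0]

```text
t: 26.55
tool_pos: [0.6009, -0.2975, -0.0209]
tcp_rot: [0.819, 0.574, -0.0, 0.0]
ft_force: [-2.7, 1.2, 8.3]
finger_gap: 0.319
finger_force: 25.0
```

Call:
move_arm:
  increments: [-0.1, 0, 0, 0, 0, 0, 0, -0.1, 0, 0, 0, 0, 0, 0, -0.1, 0, 0, 0, 0, 0, 0, -0.1, 0, 0, 0, 0, 0, 0, -0.1, 0, 0, -10, 0, 0, 0, -0.1, 0, 0, -40, 0, 0, 0, -0.1, 0, 0, -75, 0, 0, 0, 0.3, 0, 0, -115, 0, 0, 0, 0.3, 0, 0, -120, 0, 0, 0, 0.3, 0, 0, -120, 0, 0, 0]

```text
t: 27.38
tool_pos: [0.6032, -0.2983, 0.1019]
tcp_rot: [0.819, 0.574, 0.002, 0.003]
ft_force: [0.5, 0.3, 1.0]
finger_gap: 0.637
finger_force: 0.0
```

```bash
python3 - <<'E'
from h import *
o,im,m,T=snap('w14'); print(o['tool_pos'])
k=rectify(im,m,T,.047,.54,.68,-.36,-.20,.0005,True); c=cv2.morphologyEx(copper(k),cv2.MORPH_CLOSE,np.ones((31,31)))
n,l,s,ce=cv2.connectedComponentsWithStats(c); print([(s[i],.68-ce[i][1]*.0005,-.20-ce[i][0]*.0005) for i in range(1,n) if s[i,4]>100])
E
python3 pl.py .4548 .1175 .09 80
```

```text
[ 0.6032 -0.2983  0.1019]
[]
t 27.4333 [ 0.6014 -0.2978  0.0992] 70.05058225057144 gap 59.43521128240269 F 0.0 (array([ 340.4, -279.5,    8.2]), array([ 0.003,  0.001, -0.174]))
```

```bash
cat >> h.py <<'E'
def tubes(im,m,T,z,x0,x1,y0,y1,fish=True):
    k=rectify(im,m,T,z,x0,x1,y0,y1,.0005,fish); h=cv2.cvtColor(k,cv2.COLOR_RGB2HSV)
    c=((h[...,0]<14)&(h[...,1]>85)).astype(np.uint8); c=cv2.morphologyEx(cv2.morphologyEx(c,cv2.MORPH_OPEN,np.ones((3,3))),cv2.MORPH_CLOSE,np.ones((31,31)))
    n,l,s,ce=cv2.connectedComponentsWithStats(c)
    return [(s[i][2:]*[.5,.5,.25],np.round([x1-ce[i][1]*.0005,y1-ce[i][0]*.0005],4)) for i in range(1,n) if s[i,4]>400]
E
python3 - <<'E'
from h import *
from plant import ctrl,vision
o=ctrl.get_obs(); m=vision.camera_model('wrist'); im=cv2.imread('pics/w14.png')[:,:,::-1].copy()
print(tubes(im,m,wristT(o,m),.047,.54,.68,-.36,-.20))
E
```

```text
[(array([ 36. ,  31. , 437.5]), array([ 0.6008, -0.2911]))]
```

The first coupling stands in the tin, seen as a compact 36 × 31 mm blob at the planned spot. Now to coupling1.

Call:
move_arm:
  increments: [0.3, 340, -280, 8, 0, 0, -0.174, 0.3, 340, -280, 8, 0, 0, -0.174, 0.3, 340, -280, 8, 0, 0, -0.174, 0.3, 340, -280, 8, 0, 0, -0.174, 0.3, 340, -280, 8, 0, 0, -0.174, 0.3, 340, -280, 8, 0, 0, -0.174, 0.3, 340, -280, 8, 0, 0, -0.174, 0.3, 340, -280, 8, 0, 0, -0.174, 0.3, 340, -280, 8, 0, 0, -0.174, 0.3, 340, -280, 8, 0, 0, -0.174, 0.3, 340, -280, 8, 0, 0, -0.174, 0.3, 340, -280, 8, 0, 0, -0.174]

```text
t: 28.43
tool_pos: [0.4499, 0.1229, 0.0884]
tcp_rot: [0.763, 0.646, -0.001, -0.002]
ft_force: [-0.4, 0.2, 0.7]
finger_gap: 0.649
finger_force: 0.0
```

Call:
move_arm:
  increments: [0.3, 0, 0, 0, 0, 0, 0, 0.3, 0, 0, 0, 0, 0, 0]

```text
t: 28.6
tool_pos: [0.4529, 0.1166, 0.0885]
tcp_rot: [0.766, 0.643, -0.001, -0.0]
ft_force: [0.0, -0.2, 0.0]
finger_gap: 0.652
finger_force: 0.0
```

```bash
python3 - <<'E'
from h import *
o,im,m,T=snap('w15'); print(o['tool_pos'],yaw(o))
print(bore(im,m,T,(.455,.116)), tubes(im,m,T,.044,.41,.50,.07,.16))
E
python3 pl.py .4548 .1175 -.024 80
```

```text
[0.4529 0.1166 0.0885] 79.986568884348
[(array([  50,   49, 1899], dtype=int32), array([0.4545, 0.1158]))] [(array([ 39. ,  30.5, 590. ]), array([0.4554, 0.1218]))]
t 28.65 [0.4532 0.1162 0.0886] 79.90942669370894 gap 60.12504330986274 F 0.0 (array([  1.7,   1.5, 112.6]), array([-0.002,  0.001, -0.002]))
```

The bore is 25 mm round at (0.4545, 0.116), under the TCP. Descend and grip.

Call:
move_arm:
  increments: [0.3, 0, 1, 40, 0, 0, 0, 0.3, 0, 1, 80, 0, 0, 0, 0.3, 0, 1, 105, 0, 0, 0, 0.3, 0, 1, 112, 0, 0, 0, 0.3, 0, 1, 112, 0, 0, 0, 0.3, 0, 1, 112, 0, 0, 0]

```text
t: 29.15
tool_pos: [0.4549, 0.1172, -0.0221]
tcp_rot: [0.766, 0.643, 0.0, -0.0]
ft_force: [0.4, -0.5, 0.9]
finger_gap: 0.654
finger_force: 0.0
```

Call:
move_arm:
  increments: [-1, 0, 0, 0, 0, 0, 0, -1, 0, 0, 0, 0, 0, 0, -1, 0, 0, 0, 0, 0, 0, -1, 0, 0, 0, 0, 0, 0, -1, 0, 0, 0, 0, 0, 0, -1, 0, 0, 0, 0, 0, 0, -1, 0, 0, 0, 0, 0, 0, -1, 0, 0, 0, 0, 0, 0]
  newtons: 25

```text
t: 29.82
tool_pos: [0.455, 0.1175, -0.0219]
tcp_rot: [0.766, 0.643, 0.0, 0.0]
ft_force: [-0.5, -1.4, 7.0]
finger_gap: 0.32
finger_force: 25.0
```

Call:
move_arm:
  increments: [-1, 0, 0, -40, 0, 0, 0, -1, 0, 0, -80, 0, 0, 0, -1, 0, 0, -115, 0, 0, 0, -1, 0, 0, -115, 0, 0, 0, -1, 0, 0, -115, 0, 0, 0]

```text
t: 30.23
tool_pos: [0.4557, 0.1175, 0.0939]
tcp_rot: [0.766, 0.643, 0.001, 0.001]
ft_force: [0.1, -0.8, -1.2]
finger_gap: 0.319
finger_force: 25.0
```

```bash
python3 pl.py .6213 -.2403 .09 70
```

```text
t 30.2333 [0.4557 0.1175 0.0939] 79.9892526739412 gap 29.36714749516195 F 24.99947100877762 (array([-323.5,  225.2,    4.6]), array([ 0.004, -0.001,  0.174]))
```

Call:
move_arm:
  increments: [-1, -323, 225, 2, 0, 0, 0.174, -1, -323, 225, 2, 0, 0, 0.174, -1, -323, 225, 2, 0, 0, 0.174, -1, -323, 225, 2, 0, 0, 0.174, -1, -323, 225, 2, 0, 0, 0.174, -1, -323, 225, 2, 0, 0, 0.174, -1, -323, 225, 2, 0, 0, 0.174, -1, -323, 225, 2, 0, 0, 0.174, -1, -323, 225, 2, 0, 0, 0.174, -1, -323, 225, 2, 0, 0, 0.174, -1, -323, 225, 2, 0, 0, 0.174, -1, -323, 225, 2, 0, 0, 0.174]

```text
t: 31.23
tool_pos: [0.6183, -0.24, 0.0873]
tcp_rot: [0.819, 0.573, -0.001, -0.002]
ft_force: [-0.0, 1.1, -1.3]
finger_gap: 0.32
finger_force: 25.0
```

Call:
move_arm:
  increments: [-1, 0, 0, 0, 0, 0, 0, -1, 0, 0, 0, 0, 0, 0, -1, 0, 0, 0, 0, 0, 0]

```text
t: 31.48
tool_pos: [0.6197, -0.2376, 0.0902]
tcp_rot: [0.818, 0.575, -0.0, -0.0]
ft_force: [0.2, 0.1, -1.1]
finger_gap: 0.319
finger_force: 25.0
```

```bash
python3 pl.py .6213 -.2403 -.017 70
python3 - <<'E'
from h import *
from plant import vision
for n in ('scene','side'):
    m=vision.camera_model(n); print(n,tubes(vision.camera(n),m,m['T'],.025,.54,.68,-.36,-.26,False))
E
```

```text
t 31.4833 [ 0.6197 -0.2376  0.0902] 70.20583881703817 gap 29.368786691212357 F 24.99964088201523 (array([ -2.1,   2.5, 107.2]), array([-0.001, -0.   ,  0.004]))
scene [(array([  78.,   59., 2204.]), array([ 0.6013, -0.2965]))]
side [(array([  80.5 ,   52.  , 2011.25]), array([ 0.6015, -0.298 ]))]
```

Both fixed views agree that the first coupling stands at (0.601, −0.297). Lower the second.

Call:
move_arm:
  increments: [-1, -2, 2, 30, 0, 0, 0, -1, -2, 2, 70, 0, 0, 0, -1, -2, 2, 95, 0, 0, 0, -1, -2, 2, 101, 0, 0, 0, -1, -2, 2, 104, 0, 0, 0, -1, -2, 2, 105, 0, 0, 0, -1, -2, 2, 106, 0, 0, 0, -1, -2, 2, 106, 0, 0, 0]

```text
t: 32.25
tool_pos: [0.6227, -0.2424, -0.0136]
tcp_rot: [0.819, 0.574, 0.001, 0.001]
ft_force: [-0.2, 0.3, -0.7]
finger_gap: 0.32
finger_force: 25.0
```

Call:
move_arm:
  increments: [-1, 1, -1, 2, 0, 0, 0, -1, 1, -1, 3, 0, 0, 0, -1, 1, -1, 4, 0, 0, 0, -1, 1, -1, 4, 0, 0, 0, -1, 1, -1, 4, 0, 0, 0]

```text
t: 32.67
tool_pos: [0.621, -0.2409, -0.0188]
tcp_rot: [0.819, 0.574, 0.0, 0.0]
ft_force: [-0.9, 0.9, 4.7]
finger_gap: 0.321
finger_force: 25.0
```

Call:
move_arm:
  increments: [-0.1, 0, 0, 0, 0, 0, 0, -0.1, 0, 0, 0, 0, 0, 0, -0.1, 0, 0, 0, 0, 0, 0, -0.1, 0, 0, 0, 0, 0, 0, -0.1, 0, 0, -10, 0, 0, 0, -0.1, 0, 0, -40, 0, 0, 0, -0.1, 0, 0, -75, 0, 0, 0, -0.1, 0, 0, -115, 0, 0, 0, -0.1, 0, 0, -155, 0, 0, 0, -0.1, 0, 0, -180, 0, 0, 0, -0.1, 0, 0, -180, 0, 0, 0, -0.1, 0, 0, -180, 0, 0, 0]

```text
t: 33.67
tool_pos: [0.6217, -0.2412, 0.163]
tcp_rot: [0.819, 0.574, 0.001, 0.002]
ft_force: [-0.5, 0.1, -0.3]
finger_gap: 0.45
finger_force: 0.0
```

Run:
```python
from h import *
from plant import vision,ctrl
o,im,m,T=snap('w16'); print(o['tool_pos'],o['t'],o['finger_gap'])
print('wrist',tubes(im,m,T,.047,.54,.68,-.36,-.18), bore(im,m,T,(.601,-.297),.047),bore(im,m,T,(.621,-.241),.047))
print('e1',elbow(im,m,T,(.70,.035)))
for n in ('scene','side'):
    s=vision.camera(n); cv2.imwrite(f'pics/{n}_end.png',s[:,:,::-1]); ms=vision.camera_model(n)
    print(n,'tin',tubes(s,ms,ms['T'],.025,.54,.68,-.36,-.18,False))
    a=cv2.imread(f'pics/{n}0.png')[:,:,::-1].copy()
    K=copper(s); nn,l,st,ce=cv2.connectedComponentsWithStats(K); print([(st[i][2:5],toplane(ce[i],ms,ms['T'],.015)[0]) for i in range(1,nn) if st[i,4]>40])
    # bystanders: change near the roll and the measure
    for nm,p in (('roll',(.428,.374,.01)),('meas',(.398,-.257,.02))):
        u,v=project(p,ms,ms['T'])[0].astype(int); d=np.abs(s[v-18:v+18,u-22:u+22].astype(int)-a[v-18:v+18,u-22:u+22]).max(2); print(nm,'changed px',(d>40).sum())
```

```text
[ 0.6217 -0.2412  0.163 ] 33.6667 0.4499432171751936
wrist [(array([  89.5,   49.5, 1138.5]), array([ 0.6115, -0.2668]))] [(array([  48,   49, 1848], dtype=int32), array([ 0.6007, -0.2973]))] [(array([  47,   49, 1742], dtype=int32), array([ 0.6201, -0.2425]))]
e1 (array([0.7008, 0.0501]), array([ 0.6864, -0.0145]), np.float64(222.0852315197063), 19507.875, np.float64(0.14))
scene tin [(array([ 134.5 ,   76.5 , 4002.25]), array([ 0.6118, -0.2672]))]
[(array([16,  7, 49], dtype=int32), array([-0.7921, -0.2606])), (array([ 7,  8, 41], dtype=int32), array([-0.6805, -0.231 ])), (array([ 8,  9, 51], dtype=int32), array([-0.681 , -0.1859])), (array([ 19,  11, 119], dtype=int32), array([-0.5605, -0.1542])), (array([ 16,  26, 183], dtype=int32), array([ 0.609 , -0.2723])), (array([ 32,  17, 247], dtype=int32), array([ 0.6484, -0.0327])), (array([ 36,  20, 329], dtype=int32), array([0.6772, 0.0376])), (array([ 41,  34, 589], dtype=int32), array([0.5959, 0.3048]))]
roll changed px 0
meas changed px 310
side tin [(array([ 135.5 ,   74.  , 4990.25]), array([ 0.6098, -0.2687]))]
[(array([ 5, 11, 52], dtype=int32), array([ 0.6057, -0.3082])), (array([ 6, 10, 54], dtype=int32), array([ 0.6277, -0.2578])), (array([ 16,  14, 143], dtype=int32), array([ 0.6528, -0.0391])), (array([ 17,  14, 129], dtype=int32), array([0.6789, 0.0308]))]
roll changed px 0
meas changed px 498
```

Both bores are round (24 mm) at rim height, so both couplings are upright, and the elbows and tee are in place. The changed pixels near the tape measure could be arm shadow, so I check it with the wrist camera.

Run:
```python
from h import *
from plant import vision,ctrl
m=vision.camera_model('wrist'); o=ctrl.get_obs()
for n,T in (('w8',np.load('w8T.npy')),('w16',wristT(o,m))):
    k=rectify(cv2.imread(f'pics/{n}.png')[:,:,::-1].copy(),m,T,.034,.34,.45,-.32,-.19,.0005,True)
    c=(k.max(2)<70).astype(np.uint8); nn,l,s,ce=cv2.connectedComponentsWithStats(c); print(n,[(s[i],.45-ce[i][1]*.0005,-.19-ce[i][0]*.0005) for i in range(1,nn) if s[i,4]>500])
for n in ('scene','side'):
    ms=vision.camera_model(n)
    for f in ('0','_end'):
        k=rectify(cv2.imread(f'pics/{n}{f}.png'),ms,ms['T'],.02,.33,.47,-.33,-.19,.0005)
        c=(k.max(2)<50).astype(np.uint8); nn,l,s,ce=cv2.connectedComponentsWithStats(c); print(n,f,[(s[i][2:],.47-ce[i][1]*.0005,-.19-ce[i][0]*.0005) for i in range(1,nn) if s[i,4]>1000])
```

```text
w8 [(array([  56,   30,  143,  136, 5270], dtype=int32), np.float64(0.4005408918406072), np.float64(-0.2575524667931689))]
w16 [(array([   43,     0,   217,   220, 28492], dtype=int32), np.float64(0.3994811701530254), np.float64(-0.2761587287659694))]
scene 0 [(array([  208,   170, 17504], dtype=int32), np.float64(0.41339665219378424), np.float64(-0.2353761711608775))]
scene _end [(array([  209,   186, 20217], dtype=int32), np.float64(0.40998214374041647), np.float64(-0.2383285106593461))]
side 0 [(array([  197,   144, 17005], dtype=int32), np.float64(0.3955794472214055), np.float64(-0.23538773890032344))]
side _end [(array([  199,   154, 20106], dtype=int32), np.float64(0.39639577737988657), np.float64(-0.23747921018601414))]
```

The tape measure's outline is the same size and place in both fixed views apart from shadow, so it has not moved. Handing in.

```bash
python3 -c "
from plant import ctrl
print(ctrl.finish_job())"
```

```text
the job is handed in; nothing more can be done
None
```

The job is handed in at about 34 s of the 128 s limit: both elbows lie flat in the box, the tee is flat in the tray, both couplings stand upright in the tin, and the tape roll and tape measure are where they were.

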